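# Load the graded bottle block of the sample warmer in order of size

## Task

Load the aluminium warming block with the four sample bottles, lined up in order of size: each bottle upright and fully down in the bore made for its diameter. The smallest bottle has been left in the largest bore and must go to its own. Do not drop a bottle or tip one over; the grease jar and the other things on the bench are not part of the job.

Things in the scene. Friction and masses are not known exactly. Their poses are not given: they have to be found in the camera images.
- bottle_34: smallest sample bottle, empty-looking clear glass with a red ribbed screw cap. Body 34 mm in diameter up to its shoulder at 60 mm, cap 22 mm in diameter, 69 mm tall in all, about 0.1 kg. Loose, upright at the start in the largest bore of the block, where it does not belong. Origin: centre of its underside, z up its axis.
- bottle_40: second smallest sample bottle, clear glass with a little oil and a black screw cap. Body 40 mm in diameter up to its shoulder at 77 mm, cap 26 mm in diameter, 89 mm tall in all, about 0.1 kg. Loose, upright at the start on the bench (not the like bottles by the wall at the back right). Origin: centre of its underside, z up its axis.
- bottle_46: second largest sample bottle, clear glass with oil and a black screw cap. Body 46 mm in diameter up to its shoulder at 90 mm, cap 29 mm in diameter, 103 mm tall in all, about 0.1 kg. Loose, upright at the start on the bench (not the like bottles by the wall at the back right). Origin: centre of its underside, z up its axis.
- bottle_52: largest sample bottle, brown glass with a white screw cap. Body 52 mm in diameter up to its shoulder at 101 mm, cap 33 mm in diameter, 116 mm tall in all, about 0.1 kg. Loose, upright at the start on the bench (not the like bottles by the wall at the back right). Origin: centre of its underside, z up its axis.
- bore_s: smallest of the four blind round bores in the aluminium block, 39 mm in diameter, for the 34 mm bottle. Origin: centre of its flat floor, 12 mm above the bench, z up. 20 mm deep: the mouth, level with the block's top, is at z = +20 mm and flares to 49 mm over the top 8 mm as a lead-in. The row of bores runs along y, growing in size towards +y; x lies across it.
- bore_m: second smallest of the four blind round bores in the aluminium block, 45 mm in diameter, for the 40 mm bottle. Origin: centre of its flat floor, 12 mm above the bench, z up. 20 mm deep: the mouth, level with the block's top, is at z = +20 mm and flares to 55 mm over the top 8 mm as a lead-in. The row of bores runs along y, growing in size towards +y; x lies across it.
- bore_l: second largest of the four blind round bores in the aluminium block, 51 mm in diameter, for the 46 mm bottle. Origin: centre of its flat floor, 12 mm above the bench, z up. 20 mm deep: the mouth, level with the block's top, is at z = +20 mm and flares to 61 mm over the top 8 mm as a lead-in. The row of bores runs along y, growing in size towards +y; x lies across it.
- bore_xl: largest of the four blind round bores in the aluminium block, 57 mm in diameter, for the 52 mm bottle. Origin: centre of its flat floor, 12 mm above the bench, z up. 20 mm deep: the mouth, level with the block's top, is at z = +20 mm and flares to 67 mm over the top 8 mm as a lead-in. The row of bores runs along y, growing in size towards +y; x lies across it.
- block: aluminium bottle block of a dry-block sample warmer, fixed where it stands on the bench: 80 mm across (its x), 257 mm long (its y), 32 mm high, on a thin black rubber foot. Four bores in one row on its centre line, centred at y = -99 (smallest), -42, 21 and 90 mm (largest). It may stand turned to any angle about the vertical. Origin: centre of its underside.
- flow_block_r: fixed flow meter block behind the row of bottles, not to be touched: its body spans y = -0.035 to 0.17 and rises 285 mm from x = 0.54 back; a row of knobs 110 to 130 mm above the bench sticks out to x = 0.51. To its left the bath with its glass tubes (from x = 0.55, over 300 mm high) and a second block (y over 0.39) go on along the same front. Fingers that close along y keep the hand clear of it.
Things that resemble listed ones, but are neither listed nor needed, are in the scene too. Leave any green or orange look-alike of the bottle_34 alone.

How it is judged:
By the outcome, as a careful person would: the job done as asked, in the order asked, and still so for the second after the job is handed in, with the robot touching nothing.
It also fails if it takes over 134 s, if anything falls off the work surface, if the arm or the gripper's body presses on something with over 40 N, if the wrist force passes 120 N, or if a joint passes its speed limit or range.

## Robot

A 6-joint arm with a two-finger parallel gripper is mounted at the origin on a cart in front of the work surface, level with it; the furniture and walls round the work are solid. World frame = base frame: x ahead of the robot, y to its left, z up, the work surface at z = 0. Lengths are in m, angles in rad, forces in N, time in s.
With the tool pointing down it reaches from about 0.375 to 0.975 m from the base axis. Payload 3.8 kg.
Tool frame: the origin (TCP) lies midway between the tips of the shut fingers; the grasp point (between the pads) lies 19 mm behind it; x points along the fingers, z is the direction in which the jaws open and shut, and the axes are right-handed (so a half turn about x gives the same grasp; the last joint's range is limited). The gripper opens to 85 mm and grips with 20 to 120 N. Pads are 22 mm wide; open, the fingers measure 114 mm over their backs; the gripper's body (76 mm by 85 mm) begins 54 mm behind the grasp point. The pads swing forward as they close: fully open they stand 13 mm farther back than shut.
Start: joints at [1.254, 0.264, 1.604, -0, 1.274, -0.037], TCP at [0.186, 0.649, 0.198] pointing down, gripper open.
Joint ranges: [-2.63, 2.63], [-0.94, 2.18], [0.31, 2.57], [-1.31, 4.45], [0, 2.66], [-2.55, 2.55]. Speed limits (rad/s): [2.57, 2.57, 3.14, 3.14, 3.14, 3.14].

## Interface

Orientations are given as a rotation vector (axis times angle).
In Python, from workcell import * gives the robot as it stands. The module is installed in compiled form; this text tells all that it offers.
- The arm moves only by the tool carry_out, never from a script. Its arguments are lists of equal length, an entry for each row: "offset": the shift along the tool's x, y, z in cm, a list of three; "delta_rot": the turn, a rotation vector about the tool's x, y, z in degrees, a list of three. A call has exactly 5 rows; each row shifts and turns the commanded pose from where the row before left it, along the tool's axes as they then stand; what a row does not reach is not made up. A row lasts 1/12 s, in which the tool goes at most 41.7 mm and 7.16 degrees, less where a joint would pass 70% of its speed; a pose out of reach is approached as far as the arm can. A call is refused whole if a number of a shift passes 4.17 or a number of a turn 7.16, either way. A call with a gripper value outside its range is refused whole. "fingers" is the opening, from -1 (shut) to 1 (fully open), set as the call begins (left out, the last holds). The fingers move at their own pace and stop on an object; "newtons" is the grip in N (left out, the last holds). Time passes only in rows, so rows that do not move let the fingers close, or fill a call up. It gives the time, the measured TCP pose, the force and the opening at its end, in the units of the state.
- read_state(): the state, without advancing time (a new reading comes with each control period).
- read_camera(name): name is "scene" or "side" or "wrist"; returns (picture, depth): 400x640x3 uint8, red, green, blue; 400x640 float32, m along the optical axis (not along the pixel's ray), 0 where there is no reading.
- get_calibration(name): a dict with "fx", "fy", "cx", "cy" (pixels), "R" (3x3) and "t" (3): a world point X has camera coordinates R X + t; the wrist camera has in their place "mount" (4x4, takes a point from camera to tool coordinates, whose origin is the TCP and whose axes are the tool frame's). Camera axes: x right, y down, z forward; pixel columns grow to the right and rows downward; lengths in m; the calibration is good to about 2 mm. The wrist camera is an equidistant fisheye: a pixel r from the principal point sees the ray r / f radians off the axis. A picture is of the moment at which its call begins: read the wrist's pose just before it. get_calibration takes no time and is no camera call.
- finish_job(): hands the job in, once; it reports no verdict.
The state is a dict: "time": time; "q": joint angles; "joint_vel": joint speeds; "joint_torque": joint torques, N m; "tool_pos": TCP position; "tcp_rot": TCP orientation; "wrist_force": force on the tool from outside, world axes, zero at the start; "torque": the same for the moment, N m; "width": opening from 0.0 (shut) to 1.0 (fully open).
Only numpy, scipy, OpenCV 4.12 (cv2) and the standard library are available. Lean on these libraries where they do the work, as an engineer would, in place of code of your own. Each camera call takes 0.05 s, during which the arm holds its last target. There are 200 camera calls.

## Working session

There is one attempt and no reset: what is moved stays moved. The work goes in short steps, Python scripts to look and compute and a tool call to move; the robot and the scene stay as the last step left them, time stands still between calls to the robot, and variables do not carry over. Pictures are saved under pics/ and viewed, about 12 in all and at most 16, crops included, and the job is handed in when it is done.

Besides the shell and the picture viewer there is one more tool, called after "Request:" as name(argument=value, ...) on one line, values as JSON. carry_out: Moves the arm, as the interface text tells. Its arguments: {"type":"object","properties":{"offset":{"type":"array"},"delta_rot":{"type":"array"},"fingers":{"type":"number"},"newtons":{"type":"number"}},"required":["offset","delta_rot"]}

```bash
mkdir -p pics
cat > h.py <<'E'
from workcell import *
import numpy as np, cv2
from scipy.spatial.transform import Rotation as Ro
def shot(n,f):
    p,d=read_camera(n); cv2.imwrite(f'pics/{f}.png',p[:,:,::-1]); np.savez(f'pics/{f}.npz',p=p,d=d); return p,d
def cloud(n,d):
    c=get_calibration(n); v,u=np.mgrid[:400,:640]
    X=np.stack([(u-c['cx'])/c['fx']*d,(v-c['cy'])/c['fy']*d,d],-1)
    return (X-np.array(c['t']))@np.array(c['R'])
E
python3 - <<'E'
from h import *
s=read_state();print({k:np.round(v,3) for k,v in s.items()})
print(Ro.from_rotvec(s['tcp_rot']).as_matrix().round(3))
a,_=shot('scene','a');b,_=shot('side','b');c,_=shot('wrist','c')
for n in('scene','side','wrist'):print(n,get_calibration(n))
E
```

```text
{'time': np.float64(0.0), 'q': array([ 1.254,  0.265,  1.605,  0.   ,  1.274, -0.037]), 'joint_vel': array([ 0.001, -0.   , -0.001,  0.001,  0.001,  0.001]), 'joint_torque': array([-0.0000e+00, -5.1512e+01, -3.6731e+01, -0.0000e+00,  1.3000e-02,
       -0.0000e+00]), 'tool_pos': array([0.186, 0.648, 0.196]), 'tcp_rot': array([-1.002,  1.331,  1.   ]), 'wrist_force': array([0.293, 1.009, 0.244]), 'torque': array([-0.033,  0.01 ,  0.056]), 'width': np.float64(0.996)}
[[-0.001 -0.961  0.276]
 [-0.002  0.276  0.961]
 [-1.     0.    -0.002]]
scene {'fx': 455.93212803788623, 'fy': 455.93212803788623, 'cx': 318.1243818871505, 'cy': 198.35493680063388, 'R': array([[ 8.90988177e-01, -4.54026260e-01,  4.73425965e-04],
       [-3.40162552e-01, -6.68230173e-01, -6.61632734e-01],
       [ 3.00714993e-01,  5.89345901e-01, -7.49827915e-01]]), 't': array([-0.47886806,  0.2106551 ,  1.38267888])}
side {'fx': 399.9240988662508, 'fy': 399.9240988662508, 'cx': 327.4918086203346, 'cy': 197.55059727814097, 'R': array([[ 9.02303413e-01, -4.31101395e-01, -3.71987005e-04],
       [-2.27413511e-01, -4.75247395e-01, -8.49954710e-01],
       [ 3.66239875e-01,  7.67001630e-01, -5.26855628e-01]]), 't': array([-0.4607488 ,  0.13447733,  1.06799777])}
wrist {'fx': 309.70691628693146, 'fy': 309.70691628693146, 'cx': 316.7327658203645, 'cy': 200.48127169771095, 'mount': array([[ 8.74373642e-05, -2.86143871e-01,  9.58186661e-01,
        -1.77389158e-01],
       [-3.33056403e-04, -9.58186620e-01, -2.86143828e-01,
         7.30356004e-02],
       [ 9.99999941e-01, -2.94110540e-04, -1.79083361e-04,
         1.19475759e-03],
       [ 0.00000000e+00,  0.00000000e+00,  0.00000000e+00,
         1.00000000e+00]])}
```

View pics/a.png

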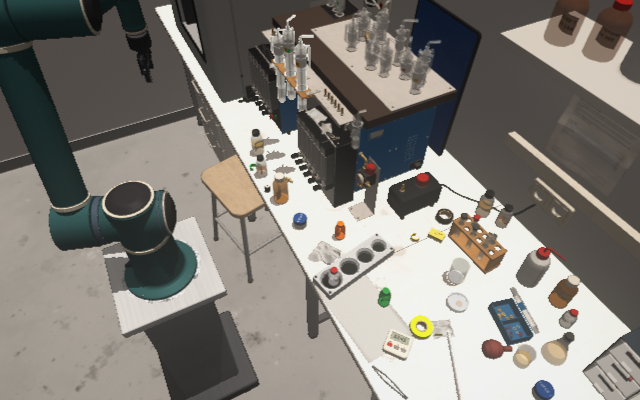

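View pics/b.png

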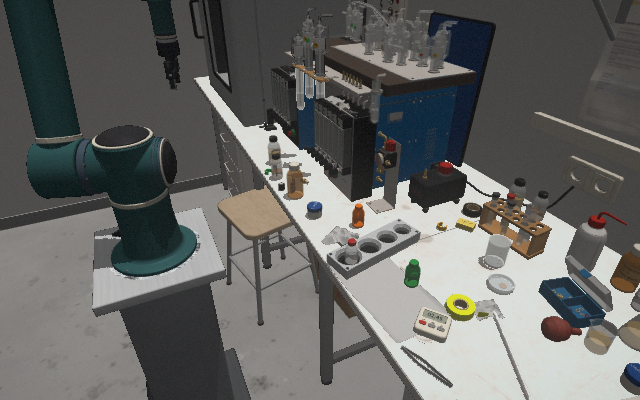

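Run:
```python
from h import *
a=np.load('pics/a.npz');b=np.load('pics/b.npz')
A=cv2.resize(a['p'][115:215,215:305],None,fx=5.5,fy=5.5,interpolation=2)[:,:,::-1]
B=cv2.resize(a['p'][195:295,300:405],None,fx=5.5,fy=5.5,interpolation=2)[:,:,::-1]
cv2.imwrite('pics/z1.png',np.hstack([A[:,:],])); cv2.imwrite('pics/z2.png',B)
for n,f in(('scene',a),('side',b)):
    P=cloud(n,f['d'])
    np.save('pics/P_'+n,P)
P=np.load('pics/P_scene.npy')
for uv in[(257,133),(262,158),(281,183),(333,271),(320,285),(395,240),(348,264),(364,254),(378,244),(340,228),(300,216),(325,250),(267,188)]:
    print(uv,P[uv[1],uv[0]].round(3))
# block top rectangle
m=(abs(P[...,2]-.034)<.006); m[:230]=0;m[300:]=0;m[:,:305]=0;m[:,405:]=0
q=P[m][:,:2].astype(np.float32); print(len(q),cv2.minAreaRect(q))
```

```text
(257, 133) [0.46  0.332 0.102]
(262, 158) [0.43  0.214 0.091]
(281, 183) [0.439 0.073 0.094]
(333, 271) [ 0.436 -0.292  0.081]
(320, 285) [ 0.399 -0.284  0.02 ]
(395, 240) [ 0.694 -0.233 -0.004]
(348, 264) [ 0.511 -0.252  0.009]
(364, 254) [ 0.571 -0.244  0.013]
(378, 244) [ 0.628 -0.234  0.016]
(340, 228) [ 0.538 -0.149  0.053]
(300, 216) [ 0.453 -0.036  0.036]
(325, 250) [ 0.471 -0.176  0.013]
(267, 188) [0.412 0.144 0.016]
1028 ((0.5230987668037415, -0.26694583892822266), (0.2393006533384323, 0.2279549539089203), 53.851051330566406)
```

View pics/z1.png

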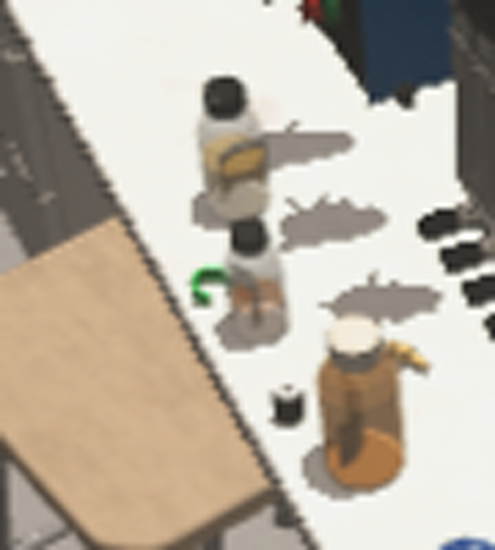

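View pics/z2.png

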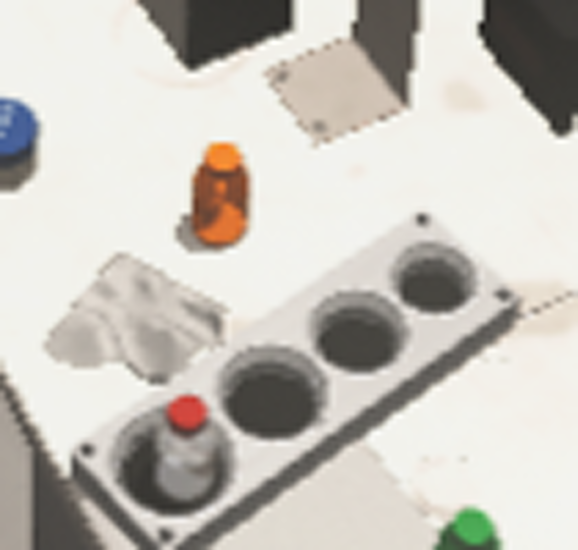

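```bash
cat >> h.py <<'E'
def ray(n,u,v,z,pose=None):
    c=get_calibration(n)
    if n!='wrist':
        R=np.array(c['R']);o=-R.T@c['t'];d=R.T@np.array([(u-c['cx'])/c['fx'],(v-c['cy'])/c['fy'],1])
    else:
        x,y=u-c['cx'],v-c['cy'];r=np.hypot(x,y)+1e-9;th=r/c['fx']
        d=np.array([x/r*np.sin(th),y/r*np.sin(th),np.cos(th)])
        M=np.array(c['mount']);T=Ro.from_rotvec(pose[1]).as_matrix()
        o=T@M[:3,3]+pose[0];d=T@M[:3,:3]@d
    return o+d*(z-o[2])/d[2]
E
python3 - <<'E'
from h import *
a=np.load('pics/a.npz')
f=lambda x,y,ou,ov:((x+.5)/5.5-.5+ou,(y+.5)/5.5-.5+ov)
print('bores')
B=[]
for x,y in[(433,278),(360,333),(272,393),(176,458)]:
    B.append(ray('scene',*f(x,y,300,195),.032)[:2]);print(B[-1].round(4))
B=np.array(B);print(np.linalg.norm(np.diff(B,axis=0),axis=1))
print('screws')
for x,y in[(87,450),(166,537),(422,218),(503,294)]:print(ray('scene',*f(x,y,300,195),.032).round(4))
print('caps')
for n,x,y,o,z in[('46',225,90,(215,115),.103),('40',250,228,(215,115),.089),('52',353,330,(215,115),.116),('34',188,407,(300,195),.081)]:
    print(n,ray('scene',*f(x,y,*o),z).round(4))
b=np.load('pics/b.npz')['p']
A=cv2.resize(b[130:200,255:325],None,fx=5.7,fy=5.7,interpolation=2)
C=cv2.resize(b[215:285,320:425],None,fx=5.7,fy=5.7,interpolation=2)
cv2.imwrite('pics/z3.png',np.hstack([A[:,:,::-1],C[:,:,::-1]])[:, :998][:, :])
Z=cv2.imread('pics/z3.png');print(Z.shape)
cv2.imwrite('pics/z3.png',C[:,:,::-1])
E
```

```text
bores
[ 0.6192 -0.2465]
[ 0.5639 -0.2598]
[ 0.5017 -0.2717]
[ 0.4366 -0.2839]
[0.05685775 0.06329787 0.06623416]
screws
[ 0.397  -0.2582  0.032 ]
[ 0.4099 -0.323   0.032 ]
[ 0.6358 -0.2082  0.032 ]
[ 0.6481 -0.2734  0.032 ]
caps
46 [0.4589 0.3438 0.103 ]
40 [0.4281 0.2285 0.089 ]
52 [0.4406 0.0917 0.116 ]
34 [ 0.4412 -0.286   0.081 ]
(399, 997, 3)
```

View pics/c.png

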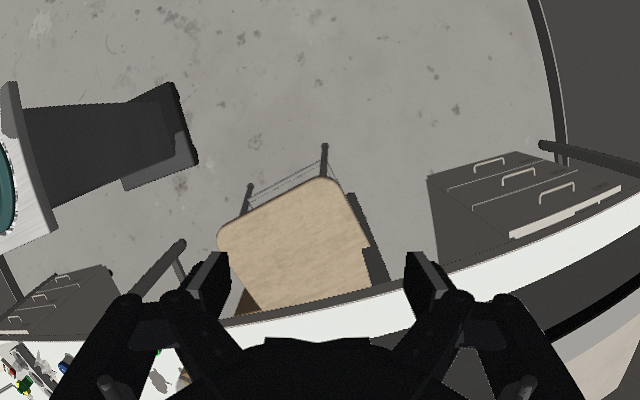

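Request:
carry_out(offset=[[0, 0, 0], [0, 0, 0], [0, 0, 0], [0, -2.4, -2.4], [0, -2.4, -2.4]], delta_rot=[[-5.3, 0, 0], [-5.3, 0, 0], [-5.4, 0, 0], [0, 0, 0], [0, 0, 0]])

```text
time: 0.57
tool_pos: [0.2335, 0.6008, 0.1968]
tcp_rot: [-1.212, 1.209, 1.211]
wrist_force: [0.7, 0.0, -0.3]
width: 0.998
```

Request:
carry_out(offset=[[0, -2.4, -2.4], [0, -2.4, -2.4], [0, -2.4, -2.4], [0, -2.4, -2.4], [0, -2.4, -2.4]], delta_rot=[[0, 0, 0], [0, 0, 0], [0, 0, 0], [0, 0, 0], [0, 0, 0]])

```text
time: 0.98
tool_pos: [0.355, 0.4791, 0.1972]
tcp_rot: [-1.209, 1.21, 1.209]
wrist_force: [0.3, 0.5, 0.9]
width: 1.001
```

Request:
carry_out(offset=[[0, -2.4, -2.4], [0, -2.4, -2.4], [0, -2.4, -2.4], [0, 0, -4], [0, 0, -4]], delta_rot=[[0, 0, 0], [0, 0, 0], [0, 0, 0], [0, 0, 0], [0, 0, 0]])

```text
time: 1.4
tool_pos: [0.4272, 0.3271, 0.1969]
tcp_rot: [-1.209, 1.21, 1.209]
wrist_force: [0.8, -0.7, -0.0]
width: 1.001
```

```bash
cat >> h.py <<'E'
def wshot(f):
    s=read_state();p,d=read_camera('wrist');cv2.imwrite(f'pics/{f}.png',p[:,:,::-1])
    np.savez(f'pics/{f}.npz',p=p,d=d,pos=s['tool_pos'],rot=s['tcp_rot']);print(s['tool_pos'])
E
python3 -c "
from h import *
wshot('w1')"
```

```text
[0.42716249 0.32713169 0.19692079]
```

View pics/w1.png

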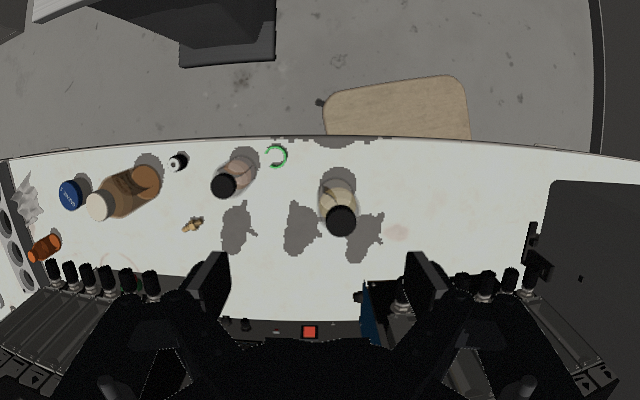

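Request:
carry_out(offset=[[0, 0, -4], [0, 0, -4], [0, 0, -4], [0, 0, -4], [0, 0, -4]], delta_rot=[[0, 0, 0], [0, 0, 0], [0, 0, 0], [0, 0, 0], [0, 0, 0]])

```text
time: 1.87
tool_pos: [0.4255, 0.1271, 0.1974]
tcp_rot: [-1.209, 1.209, 1.209]
wrist_force: [0.6, -0.7, 0.1]
width: 0.998
```

Request:
carry_out(offset=[[0, 0, -4], [0, 0, -4], [0, 0, -4], [0, 0, -4], [0, 0, -4]], delta_rot=[[0, 0, 0], [0, 0, 0], [0, 0, 0], [0, 0, 0], [0, 0, 0]])

```text
time: 2.28
tool_pos: [0.4255, -0.073, 0.1976]
tcp_rot: [-1.209, 1.209, 1.208]
wrist_force: [-0.1, 1.0, -0.0]
width: 1.002
```

Request:
carry_out(offset=[[0, 0, -4], [0, 0, -4], [0, 0, -4], [0, 0, -4], [0, 0, -4]], delta_rot=[[0, 0, 0], [0, 0, 0], [0, 0, 0], [0, 0, 0], [0, 0, 0]])

```text
time: 2.7
tool_pos: [0.4254, -0.2732, 0.1975]
tcp_rot: [-1.208, 1.209, 1.208]
wrist_force: [0.7, 0.5, 0.4]
width: 1.002
```

```bash
python3 -c "
from h import *
wshot('w2')"
```

```text
[ 0.42540299 -0.27323519  0.19751194]
```

View pics/w2.png

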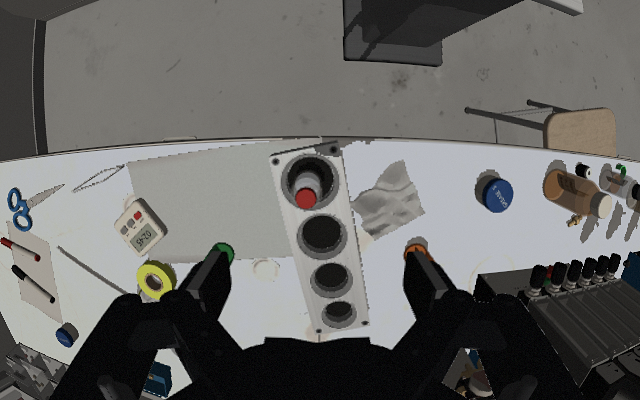

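Run:
```python
from h import *
a=np.load('pics/w1.npz');b=np.load('pics/w2.npz')
for n,f,u,v,z in[('46',a,341,221,.103),('40',a,224,186,.089),('52',a,98,206,.116),('34',b,306,198,.081),
 ('xl',b,309,180,.032),('l',b,323,234,.032),('m',b,331,280,.032),('s',b,339,314,.032),('green',b,223,251,.06),('orange',b,417,250,.06)]:
    print(n,ray('wrist',u,v,z,(f['pos'],f['rot'])).round(4))
```

```text
46 [0.4555 0.3509 0.103 ]
40 [0.4247 0.2375 0.089 ]
52 [0.4374 0.0966 0.116 ]
34 [ 0.4379 -0.2827  0.081 ]
xl [ 0.4309 -0.2808  0.032 ]
l [ 0.4971 -0.2646  0.032 ]
m [ 0.5617 -0.2539  0.032 ]
s [ 0.6175 -0.2418  0.032 ]
green [ 0.508  -0.3813  0.06  ]
orange [ 0.5073 -0.155   0.06  ]
```

Run:
```python
from h import *
P=np.load('pics/P_scene.npy').reshape(-1,3)
for x0,x1 in((.40,.43),(.43,.46),(.46,.5),(.5,.54)):
  for y0 in np.arange(-.26,-.12,.02):
    m=(P[:,0]>x0)&(P[:,0]<x1)&(P[:,1]>y0)&(P[:,1]<y0+.02)
    print(x0,round(y0,2),m.sum(),P[m,2].max().round(3) if m.any() else None,end=' | ')
  print()
```

```text
0.4 -0.26 82 0.036 | 0.4 -0.24 62 0.003 | 0.4 -0.22 85 0.002 | 0.4 -0.2 96 0.014 | 0.4 -0.18 81 0.015 | 0.4 -0.16 80 0.002 | 0.4 -0.14 75 0.003 | 0.4 -0.12 83 0.003 | 
0.43 -0.26 77 0.037 | 0.43 -0.24 55 0.027 | 0.43 -0.22 96 0.02 | 0.43 -0.2 96 0.023 | 0.43 -0.18 79 0.023 | 0.43 -0.16 70 0.022 | 0.43 -0.14 72 0.003 | 0.43 -0.12 78 0.003 | 
0.46 -0.26 124 0.039 | 0.46 -0.24 75 0.033 | 0.46 -0.22 116 0.025 | 0.46 -0.2 109 0.022 | 0.46 -0.18 109 0.024 | 0.46 -0.16 82 0.018 | 0.46 -0.14 84 0.004 | 0.46 -0.12 105 0.007 | 
0.5 -0.26 154 0.035 | 0.5 -0.24 91 0.035 | 0.5 -0.22 84 0.02 | 0.5 -0.2 98 0.018 | 0.5 -0.18 96 0.051 | 0.5 -0.16 183 0.069 | 0.5 -0.14 100 0.069 | 0.5 -0.12 90 0.003 |
```

Request:
carry_out(offset=[[0, -1.2, -1], [2, 0, 0], [2, 0, 0], [2, 0, 0], [0, 0, 0]], delta_rot=[[0, 0, 0], [0, 0, 0], [0, 0, 0], [0, 0, 0], [0, 0, 0]], fingers=0.4, newtons=30)

```text
time: 3.17
tool_pos: [0.4349, -0.279, 0.1329]
tcp_rot: [-1.202, 1.211, 1.216]
wrist_force: [-0.2, 1.1, -1.2]
width: 0.7
```

Request:
carry_out(offset=[[2, -0.2, -0.4], [2, 0, 0], [2, 0, 0], [1, 0, 0], [0, 0, 0]], delta_rot=[[0, 0, 0], [0, 0, 0], [0, 0, 0], [0, 0, 0], [0, 0, 0]])

```text
time: 3.58
tool_pos: [0.4383, -0.2839, 0.0655]
tcp_rot: [-1.205, 1.21, 1.213]
wrist_force: [-0.3, 0.3, -0.7]
width: 0.701
```

```bash
python3 -c "
from h import *
s=read_state();print(s['tool_pos'],Ro.from_rotvec(s['tcp_rot']).as_matrix().round(4))
wshot('w3')"
```

```text
[ 0.43825976 -0.28385124  0.06553714] [[-3.9e-03 -1.0e+00  3.0e-04]
 [ 2.9e-03  3.0e-04  1.0e+00]
 [-1.0e+00  3.9e-03  2.9e-03]]
[ 0.43825976 -0.28385124  0.06553714]
```

View pics/w3.png

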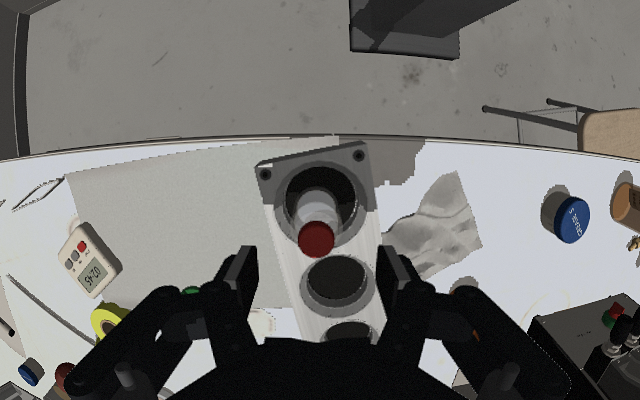

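```bash
cat >> h.py <<'E'
def wproj(X,pose):
    c=get_calibration('wrist');M=np.array(c['mount']);T=Ro.from_rotvec(pose[1]).as_matrix()
    q=M[:3,:3].T@(T.T@(np.array(X)-pose[0])-M[:3,3]);r=np.hypot(q[0],q[1]);th=np.arctan2(r,q[2])
    return np.array([c['cx'],c['cy']])+c['fx']*th*q[:2]/r
E
python3 - <<'E'
from h import *
f=np.load('pics/w3.npz');po=(f['pos'],f['rot'])
print(ray('wrist',316,239,.081,po), wproj(f['pos'],po), wproj(f['pos']+[0,.03,.02],po),wproj(f['pos']+[0,-.03,.02],po))
for u,v in((322,196),(337,277)):print(ray('wrist',u,v,.032,po))
E
```

```text
[ 0.43687599 -0.28316921  0.081     ] [314.87919367 231.07808581] [368.07385096 244.00507572] [261.56872416 244.13917051]
[ 0.42512102 -0.27886606  0.032     ]
[ 0.49109192 -0.26672113  0.032     ]
```

Request:
carry_out(offset=[[1.5, 0.1, 0], [1.6, 0, 0], [0, 0, 0], [0, 0, 0], [0, 0, 0]], delta_rot=[[0, 0, 0], [0, 0, 0], [0, 0, 0], [0, 0, 0], [0, 0, 0]])

```text
time: 4.05
tool_pos: [0.44, -0.2861, 0.0383]
tcp_rot: [-1.211, 1.209, 1.207]
wrist_force: [-0.1, 0.3, 0.0]
width: 0.703
```

Request:
carry_out(offset=[[0, 0, 0], [0, 0, 0], [0, 0, 0], [0, 0, 0], [0, 0, 0]], delta_rot=[[0, 0, 0], [0, 0, 0], [0, 0, 0], [0, 0, 0], [0, 0, 0]], fingers=-1, newtons=30)

```text
time: 4.47
tool_pos: [0.4404, -0.2855, 0.0389]
tcp_rot: [-1.21, 1.208, 1.206]
wrist_force: [-0.7, 3.2, 10.7]
width: 0.234
```

Request:
carry_out(offset=[[0, 0, 0], [0, 0, 0], [0, 0, 0], [0, 0, 0], [0, 0, 0]], delta_rot=[[0, 0, 0], [0, 0, 0], [0, 0, 0], [0, 0, 0], [0, 0, 0]])

```text
time: 4.88
tool_pos: [0.4404, -0.2855, 0.0389]
tcp_rot: [-1.21, 1.208, 1.206]
wrist_force: [-0.1, 4.1, 10.1]
width: 0.24
```

Run:
```python
from h import *
wshot('w4')
p,_=shot('scene','s4');q,_=shot('side','q4')
A=cv2.resize(np.load('pics/w4.npz')['p'][150:350,200:440],None,fx=2.5,fy=2.5)
B=cv2.resize(q[190:280,300:400],(445,400),interpolation=2)
B=cv2.resize(B,(200*1,180))
C=np.zeros((500,800,3),np.uint8);C[:,:600]=A;C[:180,600:]=B
D=cv2.resize(p[220:310,290:390],(200,180),interpolation=2);C[200:380,600:]=D
cv2.imwrite('pics/v4.png',C[:,:,::-1])
```

```text
[ 0.4403775  -0.28552855  0.03891378]
```

View pics/v4.png

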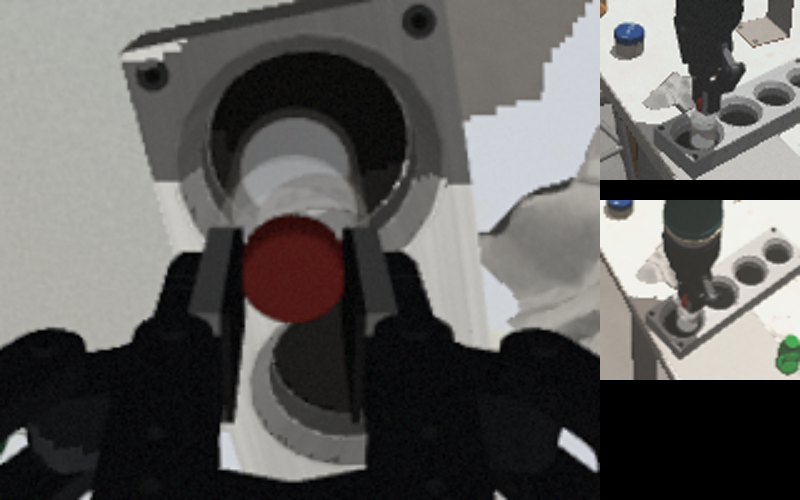

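Run:
```python
from h import *
f=np.load('pics/w4.npz');po=(f['pos'],f['rot'])
cr=lambda X:((wproj(X,po)-[200,150])*2.5).round()
t=f['pos']
print('cap',cr([.4404,-.2855,.081]),cr([.437,-.2832,.081]),'base',cr([.437,-.283,.012]),'shoulder',cr([.437,-.283,.072]))
for h in(0,.01,.02,.04,.06):print(h,cr(t+[0,.011,h]),cr(t+[-.011,.011,h]),cr(t+[.011,.011,h]))
print(ray('wrist',200+293/2.5,150+272/2.5,.081,po))
d=f['d'];print('depth cap',d[int(150+272/2.5),int(200+293/2.5)])
```

```text
cap [286. 284.] [298. 269.] base [297. 155.] shoulder [299. 249.]
0 [332. 203.] [332. 161.] [331. 243.]
0.01 [334. 219.] [335. 175.] [333. 260.]
0.02 [336. 237.] [337. 191.] [335. 280.]
0.04 [341. 279.] [342. 229.] [340. 325.]
0.06 [348. 331.] [349. 277.] [346. 381.]
[ 0.43774583 -0.28414685  0.081     ]
depth cap 0.1492137
```

Run:
```python
from h import *
f=np.load('pics/w4.npz');d=f['d'];po=(f['pos'],f['rot']);c=get_calibration('wrist');M=c['mount']
def pt(u,v):
    x,y=u-c['cx'],v-c['cy'];r=np.hypot(x,y);th=r/c['fx'];D=np.array([x/r*np.sin(th),y/r*np.sin(th),np.cos(th)])
    q=D/D[2]*d[int(round(v)),int(round(u))];T=Ro.from_rotvec(po[1]).as_matrix()
    return T@(M[:3,:3]@q+M[:3,3])+po[0]
for x,y in[(293,272),(293,235),(348,232),(352,245),(365,235),(374,235),(390,310),(372,290),(365,250),(215,240),(225,235),(205,310),(295,150),(295,190),(160,60)]:
    print((x,y),pt(200+x/2.5,150+y/2.5).round(4))
```

```text
(293, 272) [ 0.4365 -0.2841  0.0834]
(293, 235) [ 0.4289 -0.2841  0.0828]
(348, 232) [ 0.4296 -0.2735  0.0801]
(352, 245) [ 0.4298 -0.2731  0.0854]
(365, 235) [ 0.4297 -0.2703  0.0812]
(374, 235) [ 0.4298 -0.2686  0.0811]
(390, 310) [ 0.4296 -0.2688  0.11  ]
(372, 290) [ 0.43   -0.271   0.1026]
(365, 250) [ 0.4297 -0.2709  0.0878]
(215, 240) [ 0.4296 -0.2989  0.0837]
(225, 235) [ 0.4298 -0.2972  0.081 ]
(205, 310) [ 0.4294 -0.298   0.1103]
(295, 150) [ 0.4221 -0.2837  0.0525]
(295, 190) [ 0.4259 -0.2837  0.0672]
(160, 60) [ 0.4056 -0.3165  0.0328]
```

Request:
carry_out(offset=[[0, 0, 0], [0, 0, 0], [0, 0, 0], [0, 0, 0], [0, 0, 0]], delta_rot=[[0, 0, 0], [0, 0, 0], [0, 0, 0], [0, 0, 0], [0, 0, 0]], fingers=0.4)

```text
time: 5.45
tool_pos: [0.4386, -0.2853, 0.0363]
tcp_rot: [-1.208, 1.21, 1.209]
wrist_force: [0.1, 0.2, -0.3]
width: 0.7
```

Request:
carry_out(offset=[[0, 0.3, 0.1], [1, 0, 0], [1, 0, 0], [1, 0, 0], [0, 0, 0]], delta_rot=[[0, 0, 0], [0, 0, 0], [0, 0, 0], [0, 0, 0], [0, 0, 0]])

```text
time: 5.87
tool_pos: [0.4336, -0.2827, 0.0033]
tcp_rot: [-1.204, 1.21, 1.214]
wrist_force: [-1.3, -0.1, -1.0]
width: 0.701
```

Run:
```python
from h import *
wshot('w5');print(read_state()['wrist_force'])
p,_=read_camera('side')
A=cv2.resize(np.load('pics/w5.npz')['p'][150:350,200:440],None,fx=2.5,fy=2.5)
C=np.zeros((500,800,3),np.uint8);C[:,:600]=A;C[:180,600:]=cv2.resize(p[190:280,300:400],(200,180),interpolation=2)
cv2.imwrite('pics/v5.png',C[:,:,::-1])
```

```text
[ 0.43355296 -0.28272313  0.00333571]
[ 0.41360133 -0.42671469  0.72200294]
```

View pics/v5.png

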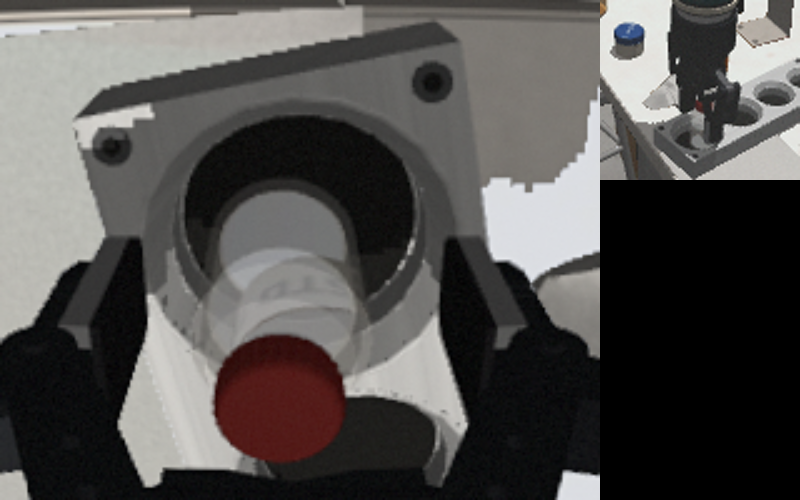

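```bash
cat >> h.py <<'E'
def wpts(f):
    c=get_calibration('wrist');M=np.array(c['mount']);v,u=np.mgrid[:400,:640]
    x,y=u-c['cx'],v-c['cy'];r=np.hypot(x,y)+1e-9;t=np.tan(r/c['fx'])
    q=np.stack([x/r*t,y/r*t,np.ones_like(r)],-1)*f['d'][...,None]
    T=Ro.from_rotvec(f['rot']).as_matrix();return (q@M[:3,:3].T+M[:3,3])@T.T+f['pos']
E
python3 - <<'E'
from h import *
f=np.load('pics/w5.npz');P=wpts(f)
for n,x,y in[('cap',280,400),('padR',455,245),('padR',470,245),('padL',130,245),('padL',110,245),('scr',112,147),('scr',432,82),('shoulder',280,270)]:print(n,P[int(150+y/2.5),int(200+x/2.5)].round(4))
p=f['p'].astype(int);m=(p[...,0]>70)&(p[...,1]<40)&(p[...,2]<40);m[:, :270]=0;m[:,350:]=0;m[:270]=0
q=P[m];q=q[q[:,2]>.08];print(len(q),q.min(0),q.max(0))
E
```

```text
cap [ 0.4356 -0.2837  0.0816]
padR [ 0.4232 -0.251   0.0509]
padR [ 0.4231 -0.2482  0.0514]
padL [ 0.4227 -0.3119  0.0517]
padL [ 0.4233 -0.3161  0.0505]
scr [ 0.4092 -0.3189  0.0327]
scr [ 0.3954 -0.2544  0.0339]
shoulder [ 0.423  -0.2838  0.0607]
1489 [ 0.36163785 -0.29377264  0.08019553] [ 0.44803704 -0.27408715  0.18104794]
```

Request:
carry_out(offset=[[0, -0.2, -0.2], [0, 0, 0], [0, 0, 0], [0, 0, 0], [0, 0, 0]], delta_rot=[[0, 0, 0], [0, 0, 0], [0, 0, 0], [0, 0, 0], [0, 0, 0]], fingers=-1, newtons=30)

```text
time: 6.38
tool_pos: [0.4386, -0.2869, 0.0072]
tcp_rot: [-1.21, 1.209, 1.207]
wrist_force: [1.0, -1.3, 0.9]
width: 0.388
```

Request:
carry_out(offset=[[0, 0, 0], [0, 0, 0], [0, 0, 0], [0, 0, 0], [0, 0, 0]], delta_rot=[[0, 0, 0], [0, 0, 0], [0, 0, 0], [0, 0, 0], [0, 0, 0]])

```text
time: 6.8
tool_pos: [0.4386, -0.2869, 0.0072]
tcp_rot: [-1.21, 1.209, 1.207]
wrist_force: [1.8, -0.5, 3.9]
width: 0.389
```

Request:
carry_out(offset=[[-0.5, 0, 0], [-1.5, 0, 0], [-2, 0, 0], [-2, 0, 0], [-2, 0, 0]], delta_rot=[[0, 0, 0], [0, 0, 0], [0, 0, 0], [0, 0, 0], [0, 0, 0]])

```text
time: 7.22
tool_pos: [0.4362, -0.2851, 0.0862]
tcp_rot: [-1.205, 1.21, 1.213]
wrist_force: [-0.1, -0.4, -0.5]
width: 0.389
```

Run:
```python
from h import *
def fit(P,n):
    m=(P[...,2]>.027)&(P[...,2]<.038)&(P[...,0]>.36)&(P[...,0]<.69)&(P[...,1]>-.37)&(P[...,1]<-.17)
    q=P[m][:,:2]
    th=np.radians(11.7)
    for _ in range(6):
        a=np.array([np.cos(th),np.sin(th)]);b=np.array([-np.sin(th),np.cos(th)])
        # keep points within rows: robust edges by histogram
        s=q@b; 
        c0=np.median(s[abs((q@a)-.57)<.2]); k=abs(s-c0)<.05; qq=q[k]
        u=qq@a; lo,hi=[],[]
        for t in np.arange(u.min()+.02,u.max()-.02,.008):
            w=qq[abs(u-t)<.004]@b
            if len(w)>6: lo.append((t,w.min()));hi.append((t,w.max()))
        lo,hi=np.array(lo),np.array(hi)
        sl=np.median([np.polyfit(lo[:,0],lo[:,1],1)[0],np.polyfit(hi[:,0],hi[:,1],1)[0]]);th+=sl
    L,H=np.median(lo[:,1]),np.median(hi[:,1])
    print(n,len(qq),'angle',np.degrees(th),'width',H-L,'len',np.percentile(u,[.3,99.7]),np.ptp(np.percentile(u,[.3,99.7])))
    cu=np.mean(np.percentile(u,[.3,99.7]));c=cu*a+(L+H)/2*b;print(' centre',c.round(4))
    for nm,y in(('s',-99),('m',-42),('l',21),('xl',90)):print('  ',nm,(c-a*y/1000).round(4))
fit(wpts(np.load('pics/w2.npz')),'w2');fit(np.load('pics/P_scene.npy'),'scene');fit(np.load('pics/P_side.npy'),'side')
```

```text
w2 7220 angle 11.587222737697655 width 0.080290258130775 len [0.32937272 0.58578621] 0.2564134880889204
 centre [ 0.5208 -0.2621]
   s [ 0.6178 -0.2422]
   m [ 0.562  -0.2537]
   l [ 0.5003 -0.2663]
   xl [ 0.4327 -0.2802]
scene 1082 angle 11.696468133410708 width 0.07975174752880315 len [0.32949179 0.58811772] 0.25862593342508516
 centre [ 0.5238 -0.2668]
   s [ 0.6207 -0.2467]
   m [ 0.5649 -0.2582]
   l [ 0.5032 -0.271 ]
   xl [ 0.4356 -0.285 ]
side 1041 angle 15.338640419870755 width 0.07563243672300674 len [0.30227075 0.56146502] 0.2591942695678621
 centre [ 0.5212 -0.2678]
   s [ 0.6166 -0.2416]
   m [ 0.5617 -0.2567]
   l [ 0.5009 -0.2733]
   xl [ 0.4344 -0.2915]
```

Request:
carry_out(offset=[[0, -3.6, 0.8], [0, -3.6, 0.8], [0, -3.6, 0.9], [0, -3.6, 0.9], [0, -3.7, 0.8]], delta_rot=[[0, 0, 0], [0, 0, 0], [0, 0, 0], [0, 0, 0], [0, 0, 0]])

```text
time: 7.63
tool_pos: [0.6187, -0.2431, 0.0856]
tcp_rot: [-1.206, 1.211, 1.212]
wrist_force: [0.4, -0.3, -1.6]
width: 0.388
```

Request:
carry_out(offset=[[0, 0, 0], [0, 0, 0], [0, 0, 0], [0, 0, 0], [0, 0, 0]], delta_rot=[[0, 0, 0], [0, 0, 0], [0, 0, 0], [0, 0, 0], [0, 0, 0]])

```text
time: 8.05
tool_pos: [0.6172, -0.2447, 0.0862]
tcp_rot: [-1.207, 1.211, 1.209]
wrist_force: [-0.2, 0.4, -0.1]
width: 0.39
```

Run:
```python
from h import *
wshot('w6');p,_=shot('side','s6')
C=np.zeros((500,800,3),np.uint8);C[:,:600]=cv2.resize(np.load('pics/w6.npz')['p'][130:330,200:440],None,fx=2.5,fy=2.5)
C[:200,600:]=cv2.resize(p[150:250,340:440],(200,200),interpolation=2)
cv2.imwrite('pics/v6.png',C[:,:,::-1]);print(Ro.from_rotvec(read_state()['tcp_rot']).as_matrix().round(3))
```

```text
[ 0.61717374 -0.24465453  0.08623583]
[[-0.    -1.     0.002]
 [ 0.     0.002  1.   ]
 [-1.     0.     0.   ]]
```

View pics/v6.png

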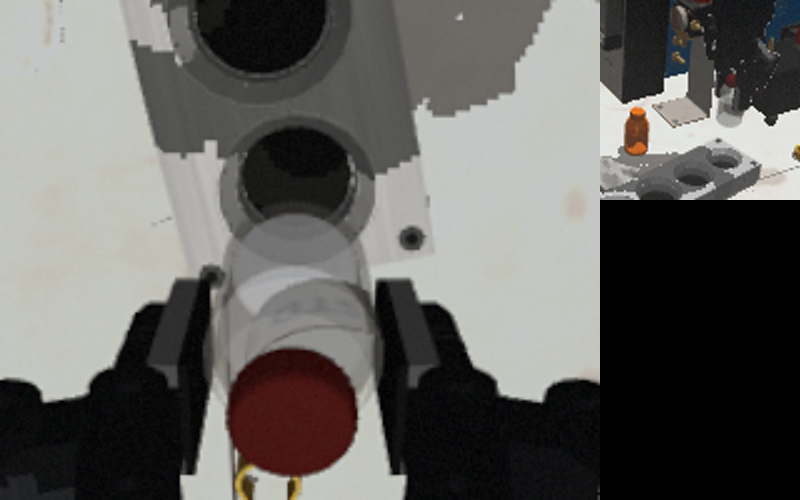

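```bash
cat >> h.py <<'E'
def edges(f,u0,v0,sc,pts,z=.032):
    for x,y in pts: print((x,y),ray('wrist',u0+(x+.5)/sc-.5,v0+(y+.5)/sc-.5,z,(f['pos'],f['rot'])).round(4))
E
python3 - <<'E'
from h import *
f=np.load('pics/w6.npz')
edges(f,200,130,2.5,[(220,180),(374,180),(297,115),(411,238),(210,277)])
edges(f,200,130,2.5,[(228,412),(357,412),(292,474),(292,349)],.156)
P=wpts(f);print(P[int(130+420/2.5),int(200+292/2.5)])
E
```

```text
(220, 180) [ 0.6145 -0.2662  0.032 ]
(374, 180) [ 0.6146 -0.2179  0.032 ]
(297, 115) [ 0.5938 -0.2421  0.032 ]
(411, 238) [ 0.6342 -0.2053  0.032 ]
(210, 277) [ 0.6477 -0.2706  0.032 ]
(228, 412) [ 0.6173 -0.2543  0.156 ]
(357, 412) [ 0.6174 -0.2329  0.156 ]
(292, 474) [ 0.6305 -0.2437  0.156 ]
(292, 349) [ 0.6051 -0.2436  0.156 ]
[ 0.61598551 -0.24385069  0.16038804]
```

Request:
carry_out(offset=[[1.5, -0.1, 0.15], [1.5, 0, 0], [1.5, 0, 0], [0, 0, 0], [0, 0, 0]], delta_rot=[[0, 0, 0], [0, 0, 0], [0, 0, 0], [0, 0, 0], [0, 0, 0]])

```text
time: 8.57
tool_pos: [0.6184, -0.2428, 0.0407]
tcp_rot: [-1.206, 1.211, 1.211]
wrist_force: [1.2, 0.1, -0.8]
width: 0.388
```

Request:
carry_out(offset=[[0.8, 0, 0], [0.8, 0, 0], [0.8, 0, 0], [0.7, 0, 0], [0, 0, 0]], delta_rot=[[0, 0, 0], [0, 0, 0], [0, 0, 0], [0, 0, 0], [0, 0, 0]])

```text
time: 8.98
tool_pos: [0.6183, -0.2423, 0.0083]
tcp_rot: [-1.206, 1.211, 1.212]
wrist_force: [-0.0, 0.5, -0.6]
width: 0.388
```

Request:
carry_out(offset=[[0, 0, 0], [0, 0, 0], [0, 0, 0], [0, 0, 0], [0, 0, 0]], delta_rot=[[0, 0, 0], [0, 0, 0], [0, 0, 0], [0, 0, 0], [0, 0, 0]])

```text
time: 9.4
tool_pos: [0.6203, -0.2431, 0.0111]
tcp_rot: [-1.209, 1.209, 1.208]
wrist_force: [0.5, 0.5, -0.9]
width: 0.391
```

Request:
carry_out(offset=[[0.2, 0, 0], [0.2, 0, 0], [0.05, 0, 0], [0, 0, 0], [0, 0, 0]], delta_rot=[[0, 0, 0], [0, 0, 0], [0, 0, 0], [0, 0, 0], [0, 0, 0]])

```text
time: 9.82
tool_pos: [0.6204, -0.2432, 0.0072]
tcp_rot: [-1.21, 1.209, 1.208]
wrist_force: [-1.3, 0.7, 6.3]
width: 0.389
```

Run:
```python
from h import *
wshot('w7');f=np.load('pics/w7.npz');P=wpts(f);s=read_state();print(s['wrist_force'],s['width'])
p=f['p'].astype(int);m=(p[...,0]>70)&(p[...,1]<40)&(p[...,2]<40)&(np.linalg.norm(P[...,:2]-[.618,-.243],axis=-1)<.03)&(P[...,2]>.05)
q=P[m];print(len(q),np.percentile(q,[5,50,95],axis=0).round(4))
```

```text
[ 0.62044839 -0.2431579   0.00719924]
[-1.83224043  0.84794403  5.08506519] 0.3848968160483083
1466 [[ 0.6122 -0.2498  0.0811]
 [ 0.6197 -0.2419  0.082 ]
 [ 0.6275 -0.2343  0.0829]]
```

Request:
carry_out(offset=[[0, 0, 0], [0, 0, 0], [0, 0, 0], [0, 0, 0], [0, 0, 0]], delta_rot=[[0, 0, 0], [0, 0, 0], [0, 0, 0], [0, 0, 0], [0, 0, 0]], fingers=0.4)

```text
time: 10.28
tool_pos: [0.6197, -0.2429, 0.0057]
tcp_rot: [-1.208, 1.21, 1.209]
wrist_force: [0.4, 0.2, -0.6]
width: 0.703
```

Request:
carry_out(offset=[[-1, 0, 0], [-3, 0, 0], [-3, 0, 0], [-3, 0, 0], [-3, 0, 0]], delta_rot=[[0, 0, 0], [0, 0, 0], [0, 0, 0], [0, 0, 0], [0, 0, 0]])

```text
time: 10.7
tool_pos: [0.6198, -0.243, 0.1381]
tcp_rot: [-1.209, 1.209, 1.209]
wrist_force: [0.1, -0.7, 0.7]
width: 0.698
```

Request:
carry_out(offset=[[0, 0, 0], [0, 3.3, 1.5], [0, 3.3, 1.5], [0, 3.3, 1.5], [0, 3.3, 1.5]], delta_rot=[[0, 0, 0], [0, 0, 0], [0, 0, 0], [0, 0, 0], [0, 0, 0]])

```text
time: 11.12
tool_pos: [0.4867, -0.1824, 0.1363]
tcp_rot: [-1.209, 1.209, 1.208]
wrist_force: [-0.3, 1.3, 0.6]
width: 0.696
```

Run:
```python
from h import *
wshot('w8')
p,_=read_camera('side')
C=np.zeros((400,800,3),np.uint8);C[:,:640]=np.load('pics/w8.npz')['p']
C[:160,640:]=cv2.resize(p[170:270,340:440],(160,160),interpolation=2)
cv2.imwrite('pics/v8.png',C[:,:,::-1])
```

```text
[ 0.48666841 -0.18237112  0.13634826]
```

View pics/v8.png

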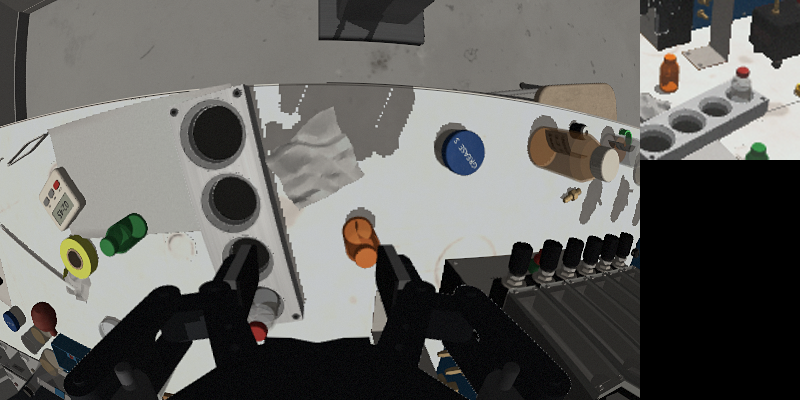

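Request:
carry_out(offset=[[0, 3.3, 1.5], [0, 3, 1.8], [0, 0, 4], [0, 0, 4], [0, 0, 4]], delta_rot=[[0, 0, 0], [0, 0, 0], [0, 0, 0], [0, 0, 0], [0, 0, 0]])

```text
time: 11.63
tool_pos: [0.4253, -0.0292, 0.1372]
tcp_rot: [-1.208, 1.209, 1.205]
wrist_force: [1.7, 0.2, 0.7]
width: 0.699
```

Request:
carry_out(offset=[[0, 0, 4], [0, 0, 4], [0, 0, 4], [0, 0, 4], [0, 0, 4]], delta_rot=[[0, 0, 0], [0, 0, 0], [0, 0, 0], [0, 0, 0], [0, 0, 0]])

```text
time: 12.05
tool_pos: [0.4257, 0.1724, 0.1372]
tcp_rot: [-1.21, 1.207, 1.207]
wrist_force: [1.4, 0.2, -0.1]
width: 0.698
```

Request:
carry_out(offset=[[0, 0, 3], [0, 0, 0], [0, 0, 0], [0, 0, 0], [0, 0, 0]], delta_rot=[[0, 0, 0], [0, 0, 0], [0, 0, 0], [0, 0, 0], [0, 0, 0]])

```text
time: 12.47
tool_pos: [0.4254, 0.1992, 0.1362]
tcp_rot: [-1.208, 1.21, 1.208]
wrist_force: [0.7, -0.4, 0.8]
width: 0.701
```

```bash
cat >> h.py <<'E'
def cap(f,xy,h,r):
    "centre of the disc at height h near xy: circle fit to the cap-top points"
    P=wpts(f);m=(abs(P[...,2]-h)<.008)&(np.linalg.norm(P[...,:2]-xy,axis=-1)<.05)
    n,lab,st,ce=cv2.connectedComponentsWithStats(m.astype(np.uint8))
    for i in range(1,n):
        if st[i,4]>60:
            k=lab==i;v,u=np.nonzero(k);q=np.array([ray('wrist',a,b,h,(f['pos'],f['rot']))[:2] for a,b in zip(u,v)])
            (c,R)=cv2.minEnclosingCircle(q.astype(np.float32))
            print(i,st[i,4],'px',ce[i].round(),'z',np.median(P[k][:,2]).round(4),'mean',q.mean(0).round(4),'circle',np.round(c,4),round(R,4),'rgb',np.median(f['p'][k],axis=0))
E
python3 - <<'E'
from h import *
wshot('w9');f=np.load('pics/w9.npz');cap(f,[.425,.236],.089,.013)
E
```

```text
[0.42537058 0.19919703 0.1361831 ]
1 855 px [361. 206.] z 0.0894 mean [0.4243 0.2341] circle [0.4245 0.2338] 0.0138 rgb [30. 28. 28.]
```

Request:
carry_out(offset=[[0, 0.1, 3.5], [0, 0, 0], [2.5, 0, 0], [2.5, 0, 0], [2, 0, 0]], delta_rot=[[0, 0, 0], [0, 0, 0], [0, 0, 0], [0, 0, 0], [0, 0, 0]], fingers=0.55)

```text
time: 12.93
tool_pos: [0.4243, 0.2339, 0.0652]
tcp_rot: [-1.208, 1.21, 1.208]
wrist_force: [0.1, 0.5, -1.3]
width: 0.778
```

Request:
carry_out(offset=[[2, 0, 0], [2, 0, 0], [2, 0, 0], [0, 0, 0], [0, 0, 0]], delta_rot=[[0, 0, 0], [0, 0, 0], [0, 0, 0], [0, 0, 0], [0, 0, 0]])

```text
time: 13.35
tool_pos: [0.4232, 0.2335, 0.0052]
tcp_rot: [-1.207, 1.213, 1.209]
wrist_force: [1.0, -0.5, -0.6]
width: 0.776
```

Run:
```python
from h import *
wshot('w10');f=np.load('pics/w10.npz');cap(f,[.425,.236],.089,.013);print(read_state()['wrist_force'])
```

```text
[0.42319182 0.23351804 0.00521768]
1 814 px [215. 290.] z 0.0901 mean [0.4135 0.1969] circle [0.4153 0.1966] 0.011 rgb [13. 14. 15.]
2 953 px [422. 292.] z 0.091 mean [0.4146 0.2743] circle [0.4152 0.2772] 0.0144 rgb [12. 13. 14.]Traceback (most recent call last):
  File "<stdin>", line 2, in <module>
  File "h.py", line 40, in cap
    k=lab==i;v,u=np.nonzero(k);q=np.array([ray('wrist',a,b,h,(f['pos'],f['rot']))[:2] for a,b in zip(u,v)])
                                           ~~~^^^^^^^^^^^^^^^^^^^^^^^^^^^^^^^^^^^
  File "h.py", line 11, in ray
    c=get_calibration(n)
ValueError: time passes only in moves, steps and waits
```

Request:
carry_out(offset=[[0, 0, 0], [0, 0, 0], [0, 0, 0], [0, 0, 0], [0, 0, 0]], delta_rot=[[0, 0, 0], [0, 0, 0], [0, 0, 0], [0, 0, 0], [0, 0, 0]], fingers=-1, newtons=30)

```text
time: 13.82
tool_pos: [0.4257, 0.2355, 0.0078]
tcp_rot: [-1.21, 1.207, 1.207]
wrist_force: [0.4, -2.1, 7.0]
width: 0.463
```

Request:
carry_out(offset=[[0, 0, 0], [0, 0, 0], [0, 0, 0], [0, 0, 0], [0, 0, 0]], delta_rot=[[0, 0, 0], [0, 0, 0], [0, 0, 0], [0, 0, 0], [0, 0, 0]])

```text
time: 14.23
tool_pos: [0.4257, 0.2355, 0.0077]
tcp_rot: [-1.21, 1.207, 1.207]
wrist_force: [0.5, -2.4, 7.0]
width: 0.461
```

Request:
carry_out(offset=[[-0.5, 0, 0], [-3, 0, 0], [-3.5, 0, 0], [-3.5, 0, 0], [-3.5, 0, 0]], delta_rot=[[0, 0, 0], [0, 0, 0], [0, 0, 0], [0, 0, 0], [0, 0, 0]])

```text
time: 14.65
tool_pos: [0.4233, 0.235, 0.1474]
tcp_rot: [-1.209, 1.21, 1.21]
wrist_force: [0.2, 0.5, -1.0]
width: 0.46
```

Request:
carry_out(offset=[[0, 0, -2], [0, 0, -3.9], [0, 0, -3.9], [0, 0, -3.9], [0, 0, -3.9]], delta_rot=[[0, 0, 0], [0, 0, 0], [0, 0, 0], [0, 0, 0], [0, 0, 0]])

```text
time: 15.07
tool_pos: [0.4235, 0.058, 0.1464]
tcp_rot: [-1.21, 1.208, 1.21]
wrist_force: [0.6, -0.2, -0.7]
width: 0.46
```

Request:
carry_out(offset=[[0, 0, -3.9], [0, 0, -3.9], [0, 0, -3.9], [0, 0, -3.1], [0, -2.7, -3.1]], delta_rot=[[0, 0, 0], [0, 0, 0], [0, 0, 0], [0, 0, 0], [0, 0, 0]])

```text
time: 15.48
tool_pos: [0.4466, -0.1209, 0.1455]
tcp_rot: [-1.205, 1.212, 1.211]
wrist_force: [0.4, 1.0, -0.5]
width: 0.461
```

Request:
carry_out(offset=[[0, -2.7, -3.1], [0, -2.7, -3.1], [0, -2.7, -3.1], [0, -2.8, -3.1], [0, 0, 0]], delta_rot=[[0, 0, 0], [0, 0, 0], [0, 0, 0], [0, 0, 0], [0, 0, 0]])

```text
time: 15.9
tool_pos: [0.5641, -0.2493, 0.145]
tcp_rot: [-1.21, 1.211, 1.204]
wrist_force: [0.6, -0.4, -1.0]
width: 0.463
```

Request:
carry_out(offset=[[2.5, 0, 0], [2.5, 0, 0], [0, 0, 0], [0, 0, 0], [0, 0, 0]], delta_rot=[[0, 0, 0], [0, 0, 0], [0, 0, 0], [0, 0, 0], [0, 0, 0]])

```text
time: 16.32
tool_pos: [0.5601, -0.2437, 0.0971]
tcp_rot: [-1.209, 1.209, 1.208]
wrist_force: [0.7, 0.5, -1.3]
width: 0.462
```

```bash
python3 - <<'E'
import re
s=open('h.py').read()
s=s.replace("from scipy","import functools\nget_calibration=functools.lru_cache(get_calibration)\nfrom scipy",1)
s+='''
def fitblock(f):
    P=wpts(f)
    m=(P[...,2]>.027)&(P[...,2]<.038)&(P[...,0]>.36)&(P[...,0]<.69)&(P[...,1]>-.36)&(P[...,1]<-.18)
    cv2.imwrite('pics/m.png',m*255)
    q=P[m][:,:2];th=np.radians(11.6);a=np.array([np.cos(th),np.sin(th)]);b=np.array([-a[1],a[0]])
    u=q@a;w=q@b;lo,hi=[],[]
    for t in np.arange(.33,.58,.006):
        k=w[abs(u-t)<.003]
        if len(k)>10: lo.append(k.min());hi.append(k.max())
    print('width lo/hi percentiles',np.percentile(lo,[25,50,75]).round(4),np.percentile(hi,[25,50,75]).round(4),'ends',np.percentile(u,[.3,99.7]).round(4),len(lo))
'''
open('h.py','w').write(s)
E
python3 - <<'E'
from h import *
wshot('w11');f=np.load('pics/w11.npz')
fitblock(np.load('pics/w2.npz'));fitblock(f);cap(f,f['pos'][:2],.1714+(f['pos'][2]-.09),.013)
cv2.imwrite('pics/v11.png',cv2.resize(f['p'][100:300,200:440],None,fx=2.5,fy=2.5)[:,:,::-1])
E
```

```text
[ 0.56013663 -0.24367781  0.09705835]
width lo/hi percentiles [-0.4017 -0.4015 -0.4012] [-0.3219 -0.3216 -0.3212] ends [0.3293 0.5857] 42
width lo/hi percentiles [-0.4017 -0.4015 -0.4013] [-0.3217 -0.3215 -0.3213] ends [0.3303 0.5412] 37
1 1448 px [232. 291.] z 0.1807 mean [ 0.5519 -0.2747] circle [ 0.5548 -0.2771] 0.0192 rgb [10. 11. 12.]
2 3138 px [318. 305.] z 0.1789 mean [ 0.5572 -0.2421] circle [ 0.5576 -0.2424] 0.0146 rgb [15. 14. 14.]
3 1434 px [400. 291.] z 0.1806 mean [ 0.5518 -0.211 ] circle [ 0.5546 -0.2093] 0.018 rgb [10. 11. 12.][ WARN:0@1.470] global loadsave.cpp:1063 imwrite_ Unsupported depth image for selected encoder is fallbacked to CV_8U.
```

View pics/v11.png

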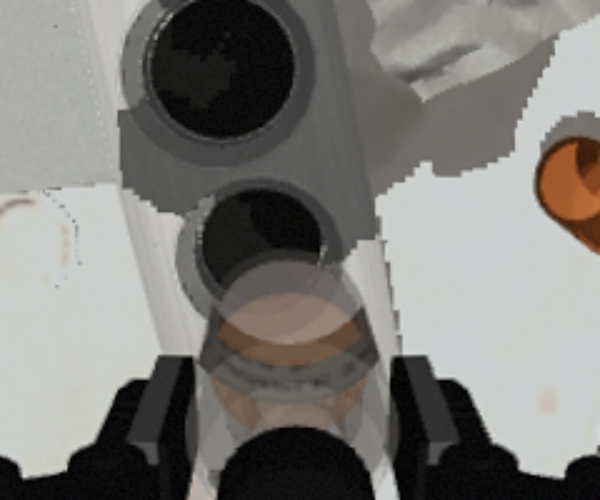

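Request:
carry_out(offset=[[0, -0.4, -1.0], [1.5, 0, 0], [1.5, 0, 0], [0, 0, 0], [0, 0, 0]], delta_rot=[[0, 0, 0], [0, 0, 0], [0, 0, 0], [0, 0, 0], [0, 0, 0]])

```text
time: 16.78
tool_pos: [0.5639, -0.2543, 0.0665]
tcp_rot: [-1.209, 1.21, 1.209]
wrist_force: [0.0, -0.7, -1.1]
width: 0.462
```

Run:
```python
from h import *
wshot('w12');f=np.load('pics/w12.npz')
cap(f,f['pos'][:2],.0813+f['pos'][2],.013)
```

```text
[ 0.56386413 -0.25425267  0.06651214]
1 3153 px [318. 305.] z 0.1484 mean [ 0.5611 -0.2527] circle [ 0.5613 -0.253 ] 0.0147 rgb [15. 14. 14.]
2 1453 px [233. 291.] z 0.1501 mean [ 0.5557 -0.2849] circle [ 0.5585 -0.2878] 0.0191 rgb [10. 11. 12.]
5 1414 px [399. 291.] z 0.1499 mean [ 0.5556 -0.2218] circle [ 0.5583 -0.2198] 0.018 rgb [10. 11. 12.]
```

Aligned within 1 mm. Lower 4.7 cm.

Request:
carry_out(offset=[[1, 0, 0], [1, 0, 0], [1, 0, 0], [0.8, 0, 0], [0, 0, 0]], delta_rot=[[0, 0, 0], [0, 0, 0], [0, 0, 0], [0, 0, 0], [0, 0, 0]])

```text
time: 17.25
tool_pos: [0.5617, -0.2528, 0.025]
tcp_rot: [-1.205, 1.211, 1.213]
wrist_force: [0.2, -0.1, -1.9]
width: 0.463
```

Request:
carry_out(offset=[[0.3, 0, 0], [0.3, 0, 0], [0.2, 0, 0], [0.1, 0, 0], [0, 0, 0]], delta_rot=[[0, 0, 0], [0, 0, 0], [0, 0, 0], [0, 0, 0], [0, 0, 0]])

```text
time: 17.67
tool_pos: [0.5644, -0.254, 0.0199]
tcp_rot: [-1.209, 1.209, 1.208]
wrist_force: [-0.6, 1.3, 1.8]
width: 0.458
```

Request:
carry_out(offset=[[0, 0, 0], [0, 0, 0], [0, 0, 0], [0, 0, 0], [0, 0, 0]], delta_rot=[[0, 0, 0], [0, 0, 0], [0, 0, 0], [0, 0, 0], [0, 0, 0]], fingers=0.55)

```text
time: 18.08
tool_pos: [0.5638, -0.2539, 0.019]
tcp_rot: [-1.209, 1.209, 1.209]
wrist_force: [-0.2, 0.1, -0.7]
width: 0.776
```

Request:
carry_out(offset=[[-1, 0, 0], [-3, 0, 0], [-3, 0, 0], [-3, 0, 0], [-3, 0, 0]], delta_rot=[[0, 0, 0], [0, 0, 0], [0, 0, 0], [0, 0, 0], [0, 0, 0]])

```text
time: 18.5
tool_pos: [0.5637, -0.2538, 0.1511]
tcp_rot: [-1.209, 1.209, 1.209]
wrist_force: [1.1, -0.3, -0.2]
width: 0.777
```

Request:
carry_out(offset=[[0, 2.7, 2.7], [0, 2.7, 2.7], [0, 2.7, 2.7], [0, 2.7, 2.7], [0, 2.7, 2.7]], delta_rot=[[0, 0, 0], [0, 0, 0], [0, 0, 0], [0, 0, 0], [0, 0, 0]])

```text
time: 18.92
tool_pos: [0.4277, -0.1178, 0.1497]
tcp_rot: [-1.209, 1.209, 1.208]
wrist_force: [0.4, 1.6, 0.2]
width: 0.777
```

Run:
```python
from h import *
wshot('w13');f=np.load('pics/w13.npz')
cap(f,np.array([.562,-.2537]),.101,.013);cap(f,np.array([.618,-.243]),.081,.013)
```

```text
[ 0.42768708 -0.1178403   0.14974528]
```

Request:
carry_out(offset=[[0, 0, 3.8], [0, 0, 3.8], [0, 0, 3.8], [0, 0, 3.8], [0, 0, 3.8]], delta_rot=[[0, 0, 0], [0, 0, 0], [0, 0, 0], [0, 0, 0], [0, 0, 0]])

```text
time: 19.38
tool_pos: [0.4291, 0.0727, 0.1502]
tcp_rot: [-1.209, 1.208, 1.207]
wrist_force: [0.8, -0.1, -0.2]
width: 0.777
```

Request:
carry_out(offset=[[0, 0, 3.8], [0, 0, 3.8], [0, -0.7, 3.8], [0, -0.7, 3.8], [0, -0.7, 3.8]], delta_rot=[[0, 0, 0], [0, 0, 0], [0, 0, 0], [0, 0, 0], [0, 0, 0]])

```text
time: 19.8
tool_pos: [0.4503, 0.2634, 0.1501]
tcp_rot: [-1.21, 1.208, 1.208]
wrist_force: [0.8, -0.1, -0.1]
width: 0.778
```

Request:
carry_out(offset=[[0, 0, 3], [0, 0, 0], [0, 0, 0], [0, 0, 0], [0, 0, 0]], delta_rot=[[0, 0, 0], [0, 0, 0], [0, 0, 0], [0, 0, 0], [0, 0, 0]], fingers=0.7)

```text
time: 20.22
tool_pos: [0.45, 0.2901, 0.1492]
tcp_rot: [-1.209, 1.21, 1.208]
wrist_force: [0.2, 0.3, -0.0]
width: 0.847
```

Run:
```python
from h import *
wshot('w14');f=np.load('pics/w14.npz')
cap(f,np.array([.456,.34]),.103,.0145)
```

```text
[0.45002127 0.29007342 0.14917419]
1 1070 px [392. 215.] z 0.1043 mean [0.4559 0.3498] circle [0.4561 0.3497] 0.0162 rgb [29. 28. 27.]
```

Request:
carry_out(offset=[[0, -0.4, 3], [0, -0.3, 3], [0, 0, 0], [0, 0, 0], [0, 0, 0]], delta_rot=[[0, 0, 0], [0, 0, 0], [0, 0, 0], [0, 0, 0], [0, 0, 0]])

```text
time: 20.68
tool_pos: [0.4571, 0.3499, 0.149]
tcp_rot: [-1.209, 1.211, 1.208]
wrist_force: [0.3, -0.1, -0.7]
width: 0.849
```

Run:
```python
from h import *
wshot('w15');f=np.load('pics/w15.npz')
cap(f,np.array([.456,.349]),.103,.0145)
```

```text
[0.45710238 0.34985867 0.14895173]
1 1138 px [316. 207.] z 0.1043 mean [0.4563 0.3508] circle [0.4565 0.3507] 0.0156 rgb [27. 26. 26.]
```

Request:
carry_out(offset=[[2.5, 0, 0], [2.5, 0, 0], [2.5, 0, 0], [2, 0, 0], [0, 0, 0]], delta_rot=[[0, 0, 0], [0, 0, 0], [0, 0, 0], [0, 0, 0], [0, 0, 0]])

```text
time: 21.15
tool_pos: [0.4535, 0.3472, 0.0492]
tcp_rot: [-1.208, 1.22, 1.211]
wrist_force: [-0.8, -0.9, 0.0]
width: 0.848
```

Request:
carry_out(offset=[[0, 0, 0], [2, 0, 0], [1.2, 0, 0], [1, 0, 0], [0, 0, 0]], delta_rot=[[0, 0, 0], [0, 0, 0], [0, 0, 0], [0, 0, 0], [0, 0, 0]])

```text
time: 21.57
tool_pos: [0.456, 0.3501, 0.0106]
tcp_rot: [-1.209, 1.213, 1.21]
wrist_force: [0.2, 0.6, -0.2]
width: 0.85
```

Request:
carry_out(offset=[[0, 0, 0], [0, 0, 0], [0, 0, 0], [0, 0, 0], [0, 0, 0]], delta_rot=[[0, 0, 0], [0, 0, 0], [0, 0, 0], [0, 0, 0], [0, 0, 0]])

```text
time: 21.98
tool_pos: [0.4577, 0.3516, 0.0128]
tcp_rot: [-1.209, 1.208, 1.208]
wrist_force: [-0.2, -0.0, -0.2]
width: 0.848
```

Request:
carry_out(offset=[[0, 0.1, -0.05], [0, 0, 0], [0, 0, 0], [0, 0, 0], [0, 0, 0]], delta_rot=[[0, 0, 0], [0, 0, 0], [0, 0, 0], [0, 0, 0], [0, 0, 0]], fingers=-1, newtons=30)

```text
time: 22.4
tool_pos: [0.4562, 0.3506, 0.0123]
tcp_rot: [-1.209, 1.21, 1.209]
wrist_force: [-0.8, -1.8, 2.6]
width: 0.533
```

Request:
carry_out(offset=[[0, 0, 0], [0, 0, 0], [0, 0, 0], [0, 0, 0], [0, 0, 0]], delta_rot=[[0, 0, 0], [0, 0, 0], [0, 0, 0], [0, 0, 0], [0, 0, 0]])

```text
time: 22.82
tool_pos: [0.4562, 0.3506, 0.0123]
tcp_rot: [-1.209, 1.21, 1.209]
wrist_force: [-1.1, -2.0, 5.1]
width: 0.534
```

Request:
carry_out(offset=[[-0.5, 0, 0], [-3, 0, 0], [-3.5, 0, 0], [-3.5, 0, 0], [-3.5, 0, 0]], delta_rot=[[0, 0, 0], [0, 0, 0], [0, 0, 0], [0, 0, 0], [0, 0, 0]])

```text
time: 23.23
tool_pos: [0.4556, 0.3505, 0.1527]
tcp_rot: [-1.209, 1.211, 1.209]
wrist_force: [1.1, 0.0, -1.0]
width: 0.534
```

Request:
carry_out(offset=[[0, 0.9, -2], [0, 0.9, -3.8], [0, 0.9, -3.8], [0, 0, -3.9], [0, 0, -3.9]], delta_rot=[[0, 0, 0], [0, 0, 0], [0, 0, 0], [0, 0, 0], [0, 0, 0]])

```text
time: 23.65
tool_pos: [0.4281, 0.1756, 0.1518]
tcp_rot: [-1.21, 1.208, 1.21]
wrist_force: [0.8, -0.3, -0.8]
width: 0.534
```

Request:
carry_out(offset=[[0, 0, -3.9], [0, 0, -3.9], [0, 0, -3.9], [0, 0, -3.9], [0, 0, -3.9]], delta_rot=[[0, 0, 0], [0, 0, 0], [0, 0, 0], [0, 0, 0], [0, 0, 0]])

```text
time: 24.07
tool_pos: [0.4286, -0.0198, 0.152]
tcp_rot: [-1.209, 1.208, 1.208]
wrist_force: [2.4, 0.9, -0.3]
width: 0.532
```

Request:
carry_out(offset=[[0, 0, -3.9], [0, 0, -3.9], [0, -1.5, -3], [0, -1.5, -3], [0, -1.5, -3]], delta_rot=[[0, 0, 0], [0, 0, 0], [0, 0, 0], [0, 0, 0], [0, 0, 0]])

```text
time: 24.48
tool_pos: [0.474, -0.1881, 0.1519]
tcp_rot: [-1.208, 1.209, 1.207]
wrist_force: [0.2, 0.0, -0.3]
width: 0.532
```

Request:
carry_out(offset=[[0, -1.4, -3], [0, -1.2, -2], [0, 0, 0], [0, 0, 0], [0, 0, 0]], delta_rot=[[0, 0, 0], [0, 0, 0], [0, 0, 0], [0, 0, 0], [0, 0, 0]])

```text
time: 24.9
tool_pos: [0.4992, -0.2356, 0.1513]
tcp_rot: [-1.207, 1.21, 1.21]
wrist_force: [0.1, 1.0, -0.9]
width: 0.531
```

Run:
```python
from h import *
wshot('w16');f=np.load('pics/w16.npz')
fitblock(f);cap(f,f['pos'][:2],f['pos'][2]+.091,.0145)
```

```text
[ 0.49918822 -0.23561749  0.15132954]
width lo/hi percentiles [-0.4018 -0.4016 -0.4012] [-0.3219 -0.3215 -0.3211] ends [0.3297 0.4918] 28
2 2899 px [207. 312.] z 0.243 mean [ 0.495  -0.2749] circle [ 0.4987 -0.2733] 0.023 rgb [13. 14. 15.]
3 2626 px [424. 312.] z 0.2429 mean [ 0.4949 -0.1953] circle [ 0.5008 -0.1983] 0.0233 rgb [12. 13. 14.]
6 3647 px [318. 315.] z 0.2433 mean [ 0.494  -0.2343] circle [ 0.4966 -0.2343] 0.0158 rgb [15. 15. 15.][ WARN:0@1.029] global loadsave.cpp:1063 imwrite_ Unsupported depth image for selected encoder is fallbacked to CV_8U.
```

Request:
carry_out(offset=[[0, -0.3, -3.15], [0, 0, 0], [2, 0, 0], [2, 0, 0], [2, 0, 0]], delta_rot=[[0, 0, 0], [0, 0, 0], [0, 0, 0], [0, 0, 0], [0, 0, 0]])

```text
time: 25.37
tool_pos: [0.503, -0.2668, 0.0922]
tcp_rot: [-1.21, 1.208, 1.208]
wrist_force: [-0.3, -0.5, -1.0]
width: 0.53
```

Request:
carry_out(offset=[[1, 0, 0], [0.6, 0, 0], [0, 0, 0], [0, 0, 0], [0, 0, 0]], delta_rot=[[0, 0, 0], [0, 0, 0], [0, 0, 0], [0, 0, 0], [0, 0, 0]])

```text
time: 25.78
tool_pos: [0.5039, -0.2682, 0.0775]
tcp_rot: [-1.211, 1.209, 1.207]
wrist_force: [0.3, -0.8, -1.1]
width: 0.537
```

Run:
```python
from h import *
wshot('w17');f=np.load('pics/w17.npz')
cap(f,f['pos'][:2],f['pos'][2]+.091,.0145)
```

```text
[ 0.50388344 -0.26818417  0.07752087]
1 2904 px [206. 312.] z 0.1693 mean [ 0.4995 -0.3073] circle [ 0.5045 -0.3045] 0.0236 rgb [14. 14. 15.]
2 2605 px [424. 312.] z 0.169 mean [ 0.4993 -0.2278] circle [ 0.5057 -0.2308] 0.0234 rgb [13. 13. 14.]
3 3649 px [318. 315.] z 0.1695 mean [ 0.4983 -0.2667] circle [ 0.5009 -0.2667] 0.0159 rgb [15. 15. 15.]
```

Request:
carry_out(offset=[[1, 0.05, 0.05], [1, 0, 0], [1, 0, 0], [1, 0, 0], [0.5, 0, 0]], delta_rot=[[0, 0, 0], [0, 0, 0], [0, 0, 0], [0, 0, 0], [0, 0, 0]])

```text
time: 26.25
tool_pos: [0.5008, -0.2665, 0.0285]
tcp_rot: [-1.206, 1.21, 1.212]
wrist_force: [0.4, 0.2, -1.4]
width: 0.531
```

Request:
carry_out(offset=[[0.3, 0, 0], [0.3, 0, 0], [0.2, 0, 0], [0, 0, 0], [0, 0, 0]], delta_rot=[[0, 0, 0], [0, 0, 0], [0, 0, 0], [0, 0, 0], [0, 0, 0]])

```text
time: 26.67
tool_pos: [0.5023, -0.2675, 0.0241]
tcp_rot: [-1.209, 1.21, 1.209]
wrist_force: [-2.7, 0.8, 4.8]
width: 0.527
```

Request:
carry_out(offset=[[0, 0, 0], [0, 0, 0], [0, 0, 0], [0, 0, 0], [0, 0, 0]], delta_rot=[[0, 0, 0], [0, 0, 0], [0, 0, 0], [0, 0, 0], [0, 0, 0]], fingers=0.7)

```text
time: 27.08
tool_pos: [0.5025, -0.2674, 0.0231]
tcp_rot: [-1.209, 1.209, 1.209]
wrist_force: [-0.0, -0.2, -0.4]
width: 0.847
```

Request:
carry_out(offset=[[-1, 0, 0], [-3, 0, 0], [-3, 0, 0], [-3, 0, 0], [-3.5, 0, 0]], delta_rot=[[0, 0, 0], [0, 0, 0], [0, 0, 0], [0, 0, 0], [0, 0, 0]])

```text
time: 27.5
tool_pos: [0.5015, -0.2668, 0.1591]
tcp_rot: [-1.207, 1.21, 1.21]
wrist_force: [1.5, 0.4, -0.7]
width: 0.847
```

Request:
carry_out(offset=[[0, 2.1, 3.5], [0, 2.1, 3.5], [0, 2.2, 3.5], [0, 0, 3.8], [0, 0, 3.8]], delta_rot=[[0, 0, 0], [0, 0, 0], [0, 0, 0], [0, 0, 0], [0, 0, 0]], fingers=0.9)

```text
time: 27.92
tool_pos: [0.4372, -0.0852, 0.1589]
tcp_rot: [-1.208, 1.21, 1.206]
wrist_force: [1.2, 0.8, 0.6]
width: 0.95
```

Request:
carry_out(offset=[[0, 0, 3.8], [0, 0, 3.8], [0, 0, 3.8], [0, 0, 3], [0, 0, 3.5]], delta_rot=[[0, 0, 0], [0, 0, 0], [0, 0, 0], [0, 0, 0], [0, 0, 0]])

```text
time: 28.33
tool_pos: [0.4384, 0.0942, 0.1591]
tcp_rot: [-1.21, 1.208, 1.208]
wrist_force: [0.6, 0.4, 0.2]
width: 0.951
```

Request:
carry_out(offset=[[0, 0, 0], [0, 0, 0], [0, 0, 0], [0, 0, 0], [0, 0, 0]], delta_rot=[[0, 0, 0], [0, 0, 0], [0, 0, 0], [0, 0, 0], [0, 0, 0]])

```text
time: 28.75
tool_pos: [0.4386, 0.0914, 0.1582]
tcp_rot: [-1.208, 1.211, 1.207]
wrist_force: [-0.2, 0.5, 0.3]
width: 0.949
```

Run:
```python
from h import *
wshot('w18');f=np.load('pics/w18.npz')
cap(f,np.array([.4375,.0965]),.116,.0165)
```

```text
[0.43863575 0.09144748 0.15819173]
1 1493 px [318. 208.] z 0.1171 mean [0.4371 0.0933] circle [0.4372 0.0932] 0.0175 rgb [146. 144. 132.]
```

Request:
carry_out(offset=[[0, 0, 0.15], [2.5, 0, 0], [2.5, 0, 0], [2.5, 0, 0], [2, 0, 0]], delta_rot=[[0, 0, 0], [0, 0, 0], [0, 0, 0], [0, 0, 0], [0, 0, 0]])

```text
time: 29.22
tool_pos: [0.4379, 0.0935, 0.0615]
tcp_rot: [-1.207, 1.211, 1.208]
wrist_force: [0.0, 0.2, -0.6]
width: 0.95
```

Request:
carry_out(offset=[[2, 0, 0], [1.5, 0, 0], [0.8, 0, 0], [0, 0, 0], [0, 0, 0]], delta_rot=[[0, 0, 0], [0, 0, 0], [0, 0, 0], [0, 0, 0], [0, 0, 0]])

```text
time: 29.63
tool_pos: [0.4385, 0.0939, 0.0201]
tcp_rot: [-1.208, 1.21, 1.209]
wrist_force: [-0.1, 0.0, 1.1]
width: 0.954
```

Request:
carry_out(offset=[[0, 0, 0], [0, 0, 0], [0, 0, 0], [0, 0, 0], [0, 0, 0]], delta_rot=[[0, 0, 0], [0, 0, 0], [0, 0, 0], [0, 0, 0], [0, 0, 0]])

```text
time: 30.05
tool_pos: [0.439, 0.0943, 0.0207]
tcp_rot: [-1.209, 1.208, 1.208]
wrist_force: [-1.0, 0.1, 0.0]
width: 0.949
```

Request:
carry_out(offset=[[0, 0, 0], [0, 0, 0], [0, 0, 0], [0, 0, 0], [0, 0, 0]], delta_rot=[[0, 0, 0], [0, 0, 0], [0, 0, 0], [0, 0, 0], [0, 0, 0]], fingers=-1, newtons=35)

```text
time: 30.47
tool_pos: [0.4387, 0.094, 0.0203]
tcp_rot: [-1.209, 1.209, 1.209]
wrist_force: [-0.4, -1.5, 3.3]
width: 0.599
```

Request:
carry_out(offset=[[0, 0, 0], [0, 0, 0], [0, 0, 0], [0, 0, 0], [0, 0, 0]], delta_rot=[[0, 0, 0], [0, 0, 0], [0, 0, 0], [0, 0, 0], [0, 0, 0]])

```text
time: 30.88
tool_pos: [0.4388, 0.0941, 0.0203]
tcp_rot: [-1.209, 1.209, 1.209]
wrist_force: [-1.6, -1.5, 4.5]
width: 0.597
```

Request:
carry_out(offset=[[-0.5, 0, 0], [-3, 0, 0], [-3, 0, 0], [-3, 0, 0], [-3.5, 0, 0]], delta_rot=[[0, 0, 0], [0, 0, 0], [0, 0, 0], [0, 0, 0], [0, 0, 0]])

```text
time: 31.3
tool_pos: [0.4366, 0.0943, 0.1497]
tcp_rot: [-1.207, 1.212, 1.212]
wrist_force: [0.4, 0.9, -1.4]
width: 0.599
```

Request:
carry_out(offset=[[0, 0, -2], [0, 0, -3.9], [0, 0, -3.9], [0, 0, -3.9], [0, 0, -3.9]], delta_rot=[[0, 0, 0], [0, 0, 0], [0, 0, 0], [0, 0, 0], [0, 0, 0]])

```text
time: 31.72
tool_pos: [0.4377, -0.0827, 0.1498]
tcp_rot: [-1.209, 1.208, 1.21]
wrist_force: [0.8, 1.0, -0.6]
width: 0.605
```

Request:
carry_out(offset=[[0, 0.2, -3.9], [0, 0.2, -3.9], [0, 0, -3.9], [0, 0, -3.9], [0, 0, -3.3]], delta_rot=[[0, 0, 0], [0, 0, 0], [0, 0, 0], [0, 0, 0], [0, 0, 0]])

```text
time: 32.13
tool_pos: [0.4336, -0.2728, 0.1495]
tcp_rot: [-1.207, 1.21, 1.208]
wrist_force: [0.4, 0.5, -0.6]
width: 0.604
```

Request:
carry_out(offset=[[0, 0, 0], [0, 0, 0], [0, 0, 0], [0, 0, 0], [0, 0, 0]], delta_rot=[[0, 0, 0], [0, 0, 0], [0, 0, 0], [0, 0, 0], [0, 0, 0]])

```text
time: 32.55
tool_pos: [0.4343, -0.2693, 0.1498]
tcp_rot: [-1.209, 1.208, 1.211]
wrist_force: [0.1, -0.1, -0.9]
width: 0.602
```

Run:
```python
from h import *
wshot('w19');f=np.load('pics/w19.npz')
cap(f,f['pos'][:2],f['pos'][2]+.096,.0165)
p,_=read_camera('side');C=np.zeros((400,900,3),np.uint8);C[:,:400]=cv2.resize(f['p'][100:300,220:420],None,fx=2,fy=2)
C[:,400:]=cv2.resize(p[170:290,310:460],(500,400),interpolation=2);cv2.imwrite('pics/v19.png',cv2.resize(C,(800,356))[:,:,::-1])
```

```text
[ 0.43426401 -0.26931542  0.14976297]
1 4230 px [318. 315.] z 0.2467 mean [ 0.4252 -0.2678] circle [ 0.4293 -0.2676] 0.0169 rgb [106. 102.  93.]
3 2559 px [200. 318.] z 0.2432 mean [ 0.429  -0.3092] circle [ 0.4362 -0.3064] 0.0243 rgb [14. 15. 16.]
4 2094 px [429. 316.] z 0.2426 mean [ 0.4278 -0.2293] circle [ 0.4348 -0.2303] 0.0231 rgb [12. 13. 14.]
```

View pics/v19.png

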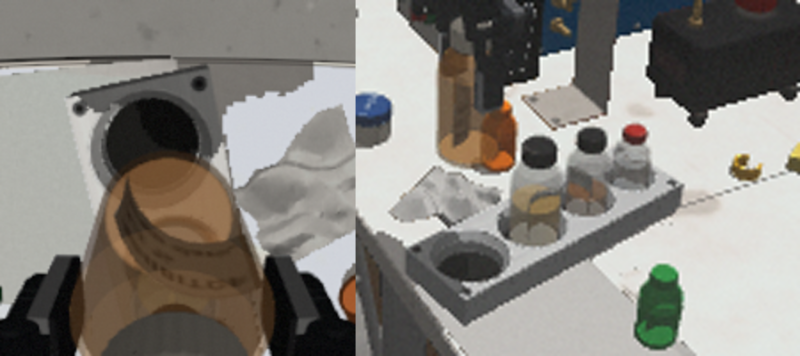

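Request:
carry_out(offset=[[0, -0.1, -1.2], [2, 0, 0], [2, 0, 0], [2, 0, 0], [0, 0, 0]], delta_rot=[[0, 0, 0], [0, 0, 0], [0, 0, 0], [0, 0, 0], [0, 0, 0]])

```text
time: 33.07
tool_pos: [0.4326, -0.2811, 0.086]
tcp_rot: [-1.203, 1.211, 1.216]
wrist_force: [-1.0, 0.3, -2.0]
width: 0.601
```

Run:
```python
from h import *
wshot('w20');f=np.load('pics/w20.npz')
cap(f,f['pos'][:2],f['pos'][2]+.096,.0165)
```

```text
[ 0.43257246 -0.28110723  0.08599751]
1 4252 px [318. 315.] z 0.1829 mean [ 0.424  -0.2799] circle [ 0.4283 -0.2797] 0.0169 rgb [105. 100.  92.]
2 2514 px [200. 318.] z 0.1792 mean [ 0.4276 -0.3211] circle [ 0.4345 -0.3188] 0.0245 rgb [14. 14. 15.]
5 2206 px [430. 316.] z 0.1791 mean [ 0.4269 -0.2409] circle [ 0.4333 -0.2426] 0.0228 rgb [12. 13. 14.]
```

Request:
carry_out(offset=[[1.2, 0, 0], [1.2, 0, 0], [1, 0, 0], [1, 0, 0], [0.6, 0, 0]], delta_rot=[[0, 0, 0], [0, 0, 0], [0, 0, 0], [0, 0, 0], [0, 0, 0]])

```text
time: 33.53
tool_pos: [0.4355, -0.2825, 0.0403]
tcp_rot: [-1.208, 1.209, 1.209]
wrist_force: [-0.2, 4.5, 3.1]
width: 0.601
```

Request:
carry_out(offset=[[0.3, 0, 0], [0.2, 0, 0], [0.1, 0, 0], [0, 0, 0], [0, 0, 0]], delta_rot=[[0, 0, 0], [0, 0, 0], [0, 0, 0], [0, 0, 0], [0, 0, 0]])

```text
time: 33.95
tool_pos: [0.4347, -0.2822, 0.0335]
tcp_rot: [-1.207, 1.21, 1.21]
wrist_force: [-2.1, 2.5, -3.1]
width: 0.6
```

Request:
carry_out(offset=[[0.1, 0, 0.1], [0.15, 0, 0], [0, 0, 0], [0, 0, 0], [0, 0, 0]], delta_rot=[[0, 0, 0], [0, 0, 0], [0, 0, 0], [0, 0, 0], [0, 0, 0]])

```text
time: 34.37
tool_pos: [0.4355, -0.2819, 0.0323]
tcp_rot: [-1.209, 1.209, 1.209]
wrist_force: [-4.2, 2.9, 6.7]
width: 0.601
```

Request:
carry_out(offset=[[0, 0, 0], [0, 0, 0], [0, 0, 0], [0, 0, 0], [0, 0, 0]], delta_rot=[[0, 0, 0], [0, 0, 0], [0, 0, 0], [0, 0, 0], [0, 0, 0]])

```text
time: 34.78
tool_pos: [0.4355, -0.2819, 0.0323]
tcp_rot: [-1.209, 1.209, 1.208]
wrist_force: [-3.1, 3.5, 6.4]
width: 0.6
```

Seated on the floor (6 N upward at the expected height). Release, retreat and inspect.

Request:
carry_out(offset=[[0, 0, 0], [0, 0, 0], [0, 0, 0], [0, 0, 0], [0, 0, 0]], delta_rot=[[0, 0, 0], [0, 0, 0], [0, 0, 0], [0, 0, 0], [0, 0, 0]], fingers=0.9)

```text
time: 35.2
tool_pos: [0.4356, -0.2821, 0.0316]
tcp_rot: [-1.209, 1.209, 1.208]
wrist_force: [1.2, 0.3, -0.6]
width: 0.948
```

Request:
carry_out(offset=[[-1, 0, 0], [-3, 0, 0], [-3, 0, 0], [-3, 0, 0], [-3.5, 0, 0]], delta_rot=[[0, 0, 0], [0, 0, 0], [0, 0, 0], [0, 0, 0], [0, 0, 0]])

```text
time: 35.62
tool_pos: [0.4345, -0.2813, 0.1676]
tcp_rot: [-1.208, 1.21, 1.21]
wrist_force: [0.8, -0.9, 0.2]
width: 0.952
```

Request:
carry_out(offset=[[-3, 0, 3], [-2, 0, 3.5], [0, 0, 3.5], [0, 0, 3], [0, 0, 0]], delta_rot=[[0, 0, 0], [0, 0, 0], [0, 0, 0], [0, 0, 0], [0, 0, 0]])

```text
time: 36.03
tool_pos: [0.4355, -0.1482, 0.2176]
tcp_rot: [-1.211, 1.205, 1.21]
wrist_force: [-0.7, -0.2, 0.2]
width: 0.954
```

Request:
carry_out(offset=[[0, 0, 0], [0, 0, 0], [0, 0, 0], [0, 0, 0], [0, 0, 0]], delta_rot=[[0, 0, 0], [0, 0, 0], [0, 0, 0], [0, 0, 0], [0, 0, 0]])

```text
time: 36.45
tool_pos: [0.4353, -0.1532, 0.2158]
tcp_rot: [-1.207, 1.211, 1.208]
wrist_force: [-0.9, -0.5, 0.1]
width: 0.954
```

Run:
```python
from h import *
wshot('w21');f=np.load('pics/w21.npz')
for xy,h in(([.4327,-.2802],.128),([.5003,-.2663],.115),([.562,-.2537],.101),([.6178,-.2422],.081)):
    print(xy,h);cap(f,np.array(xy),h,0)
p,_=read_camera('side');q,_=read_camera('scene');C=np.zeros((400,800,3),np.uint8)
C[:,:400]=cv2.resize(p[180:290,315:425],(400,400),interpolation=2);C[:,400:]=cv2.resize(q[190:300,300:410],(400,400),interpolation=2)
cv2.imwrite('pics/v21.png',C[:,:,::-1])
```

```text
[ 0.43527486 -0.15322193  0.21579749]
[0.4327, -0.2802] 0.128
1 872 px [181. 192.] z 0.1291 mean [ 0.4335 -0.2803] circle [ 0.4334 -0.2803] 0.0183 rgb [186. 182. 167.]
[0.5003, -0.2663] 0.115
1 411 px [206. 249.] z 0.1161 mean [ 0.4978 -0.2674] circle [ 0.501  -0.2652] 0.017 rgb [29. 28. 28.]
[0.562, -0.2537] 0.101
1 102 px [236. 296.] z 0.1009 mean [ 0.5643 -0.2458] circle [ 0.5629 -0.2484] 0.0137 rgb [28. 28. 28.]
[0.6178, -0.2422] 0.081
2 207 px [249. 321.] z 0.0813 mean [ 0.6171 -0.2401] circle [ 0.6173 -0.24  ] 0.0132 rgb [137.  43.  39.]
```

View pics/v21.png

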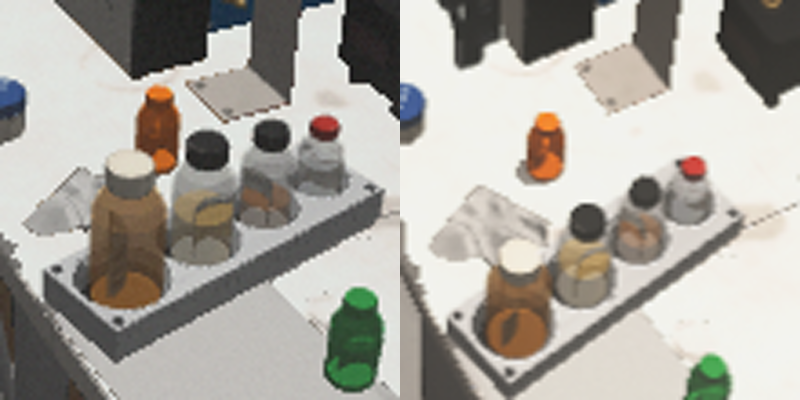

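The picture shows all four bottles upright in their own bores: white cap (130,165), black (207,150), black (272,135), red (324,127) in the side view. The cap heights of 0.129, 0.116, 0.101 and 0.081 m match full seating, and the gripper is clear.

```bash
python3 -c "
from workcell import *
print(finish_job())"
```

```text
the job is handed in; nothing more can be done
None
```

All four bottles are in their own bores, upright and fully down. I handed the job in at about 36.5 s of the 134 s allowed. I moved the 34 mm bottle out of the largest bore first, then placed the 40, 46 and 52 mm bottles.

**Last checks:** cap heights measured 0.081, 0.101, 0.116 and 0.129 m, against 0.081, 0.101, 0.115 and 0.128 m expected when fully seated. The cap centres of the 34, 46 and 52 mm bottles were within about 2–3 mm of their bore centres. The last side and scene pictures show all four upright, the gripper clear, and the orange and green look-alikes and the grease jar not visibly moved.

**What failed or disagreed:**
- **First grasp:** my first grasp of the 34 mm bottle caught only its cap. The fingertips stood about 4 cm behind the stated TCP, so I let go without lifting and gripped it lower. I allowed for that offset on every later grasp.
- **Cameras:** the scene and wrist cameras disagreed by 3–5 mm. I used the wrist camera, whose fit of the block matched its known size.
- **Contact:** the 52 mm bottle brushed the lead-in of its bore at about 5 N before it seated.
- **40 mm bottle:** in the last wrist view the cap was partly hidden and its centre read about 5 mm off. Its height and the two outside pictures show it seated.

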